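Charged battery module into the power backup unit

TASK

Press the eject tab of the power backup unit to bring up its empty tray, which was left locked down, and press the battery module in the charger to release it. Lift the module out, stand it upright on the green mat, let go and take it again by its narrow sides; lower it, without dropping it, into the backup unit's raised bay and press until it locks down. Leave the mug, tape dispenser and pen cup where they are.

Things in the scene. Friction and masses are not known exactly. Their poses are not given: they have to be found in the camera images.
- module_center (a point): Battery module: loose plain grey block, 42 mm thick (its x), 62 wide (its y), 90 high (its z), 0.19 to 0.3 kg; black ribs on the two broad faces, black pad on top. The point is its centre, 45 mm above its underside. It starts pushed down and locked in the charger's bay, its top about 5 mm above the rim. It may be fitted either way round.
- charger: Battery charger: fixed black box, top face (rim of its bay) 105 mm above the desk; origin at desk height under the bay's centre. It reaches 55 mm to the front (-x), 85 mm to the back (+x) and 65 mm to either side (y) of the bay.
- charger_bay (a point): Centre of the charger's bay at rim height; axes as the charger's. The upright bay is 46 mm along x and 66 mm along y: module's thickness along x. Black fins (12 mm thick, 46 mm along x) rise 45 mm above the rim right at both ends of the bay in y, so here the module can only be gripped on its broad faces (closing along x), once it stands 33 mm proud.
- charger_tray (a joint): Press depth (m) of the sprung tray under the module, on a push-push latch: 0 up (released; module top 33 mm above the rim), about 0.028 locked down (top 5 mm above), 0.038 end stop (top 5 mm below). A press beyond 0.036, then let go, switches it, either way; shorter ones change nothing. Spring 5 N when up, 7 N at the stop. Starts locked.
- backup: Power backup unit: fixed off-white box with three round outlets on top behind its bay, top face (rim of the bay) 105 mm above the desk; origin at desk height under the bay's centre. It reaches 80 mm to the front (-x), 105 mm to the back and 75 mm to either side (y) of the bay.
- backup_bay (a point): Centre of the backup unit's bay at rim height; axes as the unit's. The upright bay is 46 mm along x and 66 mm along y: module's thickness along x. Off-white fins (9 mm thick, 66 mm along y) rise 45 mm above the rim right at both faces of the bay in x, so here the module can only be held by its narrow sides (closing along y).
- backup_tray (a joint): Press depth (m) of the sprung tray in the backup unit's bay, a push-push latch like the charger's (same values, spring and switching depth): 0 up (a module on it has its top 33 mm above the rim, its centre 12 mm below it), about 0.028 locked down (top 5 mm above), 0.038 end stop. Starts locked down, empty.
- backup_tab (a point): Centre of the top of the grey eject tab (24 x 26 mm), part of the backup unit's tray, 56 mm in front (-x) of the bay's centre; its top is 40 mm above the rim with the tray up, 12 mm when locked, 2 mm at the end stop. Pressing the tab presses the tray, with or without a module in the bay.
- mat: Green writing mat lying flat on the desk, 170 mm (x) by 150 mm (y), 2 mm thin and soft: things on it stand at desk height. The point is its centre, at desk height.
- mug: Bystander, loose: white mug, 80 mm across, 95 mm high, handle to its +y; origin at the centre of its underside.
- tape: Bystander, loose: black tape dispenser, 150 x 55 mm, 75 mm high, long side along its x; origin at the centre of its underside.
- pen_cup: Bystander, loose: dark steel pen cup, 72 mm across, 100 mm high with pens up to 150 mm; origin at the centre of its underside.
Mind the look-alikes: they are no part of the job. What is shaped like the part that bears module_center but blue or pink is not meant.

How it is judged (in metres and radians):
On the way, in this order (a step that is already met when the one before it is completed fails the run):
1. the charger's latch is released and its tray is up (value of joint charger_tray below 0.006 m), for 0.1 s.
2. the module stands upright on the mat, let go (horizontal distance between module_center and mat below 0.07 m and height (world z) of module_center below 0.052 m and angle between module_center's own z axis and vertical below 0.12 rad and contact force between module and the fingers below 0.2 N), for 0.2 s.
3. the module stands in the backup unit's bay with the tray up (horizontal distance between module_center and backup_bay below 0.006 m and height (world z) of module_center below 0.103 m and value of joint backup_tray below 0.006 m), for 0.1 s.
At the end, for the whole second after the job is handed in: The module stands upright (within 0.07 rad) and square (within 0.12 rad) in the backup unit's bay, centred within 6 mm, its centre below 70 mm, the tray locked down (0.025 to 0.032), at rest and untouched (horizontal distance between module_center and backup_bay below 0.006 m and height (world z) of module_center below 0.07 m and angle between module_center's own z axis and vertical below 0.07 rad and angle between the y axis of module_center and the y axis of backup_bay, either way round below 0.12 rad and value of joint backup_tray between 0.025 and 0.032 m and linear speed of module below 0.02 m/s).
It fails at once if the module is dropped into the backup unit's bay (falls faster than 0.55 m/s there) (horizontal distance between module_center and backup_bay below 0.012 m and height (world z) of module_center below 0.17 m and linear speed of module above 0.55 m/s).
It fails at once if the mug, the tape dispenser or the pen cup is moved more than 40 mm (distance of any of mug, tape, pen_cup from where it was at the start of the episode above 0.04 m).
It also fails if it takes over 70 s, if anything falls off the work surface, if the arm or the gripper's body presses on something with over 40 N, if the wrist force passes 120 N, or if a joint passes its speed limit or range.

ROBOT

A 6-joint arm with a two-finger parallel gripper is mounted at the origin on the work surface. World frame = base frame: x ahead of the robot, y to its left, z up, the work surface at z = 0. Lengths are in mm, angles in rad, forces in N, time in s.
With the tool pointing down it reaches from about 350 to 975 mm from the base axis. Payload 7.1 kg.
Tool frame: the origin (TCP) lies at the very end of the fingers, on their centre line; the grasp point (between the pads) lies 19 mm behind it; y points along the fingers, x is the direction in which the jaws open and shut, and the axes are right-handed (so a half turn about y gives the same grasp; the last joint's range is limited). The gripper opens to 88 mm and grips with 3 to 60 N. Pads are 20 mm wide; open, the fingers measure 115 mm over their backs; the gripper's body (75 mm by 178 mm) begins 61 mm behind the grasp point.
Start: joints at [-1.151, 0.423, 1.63, -0, 1.089, -0.019], TCP at [265.548, -565.764, 188.475] pointing down, gripper open.
Joint ranges: [-3, 3], [-0.9, 2.11], [0.09, 2.58], [-1.31, 4.45], [0.11, 2.69], [-2.54, 2.54]. Speed limits (rad/s): [2.39, 2.39, 3.01, 3.14, 3.14, 3.14].

INTERFACE

Orientations are given as a rotation vector (axis times angle).
In Python, from workcell import ctrl gives the robot as it stands. The module is installed in compiled form; this text tells all that it offers.
- The arm moves only by the tool carry_out, never from a script. Its arguments are lists of equal length, an entry for each row: "delta_pos": the shift along the tool's x, y, z in cm, a list of three; "rotation": the turn, a rotation vector about the tool's x, y, z in rad, a list of three. In form: {"delta_pos": [[dx, dy, dz], ...], "rotation": [[wx, wy, wz], ...]}. A call has 1 to 12 rows; each row is the pose to reach, as a shift and turn from the pose commanded when the call began, along the tool's axes at that moment; what a row does not reach only later rows make up. A row lasts 1/12 s, in which the tool goes at most 41.7 mm and 7.16 degrees, less where a joint would pass 70% of its speed; a pose out of reach is approached as far as the arm can. A call with a gripper value outside its range is refused whole. "hand" is the closure in counts, from 0 (fully open) to 255 (shut), set as the call begins (left out, the last holds). The fingers move at their own pace and stop on an object; the grip force is fixed at half the most. Time passes only in rows, so rows that repeat a pose let the fingers close. It gives the time, the measured TCP pose, the force and the opening at its end, in the units of the state.
- ctrl.get_obs(): the state, without advancing time (a new reading comes with each control period).
- ctrl.get_image(name): name is "side" or "top"; returns the picture (420x560x3 uint8, red, green, blue); there is no depth.
- ctrl.camera_info(name): a dict with "fov_y" (degrees; the focal length in pixels is half the picture's height over the tangent of half this angle, whatever the lens; pixels are square), "cx", "cy" (the principal point, pixels), "k1" (the pictures are not rectified: a ray, as slopes to the right and down, at radius r is drawn at 1 + k1 r^2 times it, then the intrinsics apply), "R" (3x3) and "t" (3): a world point X has camera coordinates R X + t. Camera axes: x right, y down, z forward; pixel columns grow to the right and rows downward; lengths in mm; the calibration is good to about 2 mm. A picture is of the moment at which its call begins. camera_info takes no time and is no camera call.
- ctrl.close_job(): hands the job in, once; it reports no verdict.
The state is a dict: "t": time; "qpos": joint angles; "qvel": joint speeds; "joint_torque": joint torques, N m; "ee_pos": TCP position; "orientation": TCP orientation; "ft_force": force on the tool from outside, world axes, zero at the start; "moment": the same for the moment, N m; "width": finger opening in mm.
Only numpy, scipy, OpenCV 4.12 (cv2) and the standard library are available. Lean on these libraries where they do the work, as an engineer would, in place of code of your own. Each camera call takes 0.05 s, during which the arm holds its last target.

## Working session

There is one attempt and no reset: what is moved stays moved. The work goes in short steps, Python scripts to look and compute and a tool call to move; the robot and the scene stay as the last step left them, time stands still between calls to the robot, and variables do not carry over. Pictures are saved under pics/ and viewed, and the job is handed in when it is done.

Besides the shell and the picture viewer there is one more tool, called after "Request:" as name(argument=value, ...), one argument or row to a line, values as JSON. carry_out: Moves the arm, as the interface text tells. Its arguments: {"type":"object","properties":{"delta_pos":{"type":"array","items":{"type":"array","items":{"type":"number"}}},"rotation":{"type":"array","items":{"type":"array","items":{"type":"number"}}},"hand":{"type":"number"}},"required":["delta_pos","rotation"]}

```bash
mkdir -p pics
python3 - <<'E'
from workcell import ctrl
import cv2
for n in ("top","side"):
    im=ctrl.get_image(n); cv2.imwrite(f"pics/{n}0.png",im[:,:,::-1])
    print(n,ctrl.camera_info(n))
print(ctrl.get_obs())
E
```

```text
top {'fov_y': 48.47599792978351, 'cx': 281.3948776565162, 'cy': 208.7363562916336, 'k1': -0.09410485907946661, 'R': array([[-0.01001404, -0.99987701,  0.01207005],
       [-0.98334518,  0.00765645, -0.18158642],
       [ 0.18147167, -0.01368744, -0.98330091]]), 't': array([ -47.49495168,  516.92322404, 1312.04096698])}
side {'fov_y': 48.2160954322976, 'cx': 281.795164953488, 'cy': 214.94821975957902, 'k1': -0.10575537084667928, 'R': array([[-0.9031064 , -0.42861853, -0.02617218],
       [-0.18151378,  0.43626742, -0.88131917],
       [ 0.38916779, -0.79117438, -0.47179607]]), 't': array([407.81206326, 216.71256452, 956.75491727])}
{'t': 0.1, 'qpos': array([-1.15102436e+00,  4.23756772e-01,  1.63061147e+00, -3.97275862e-05,
        1.08861038e+00, -1.89850678e-02]), 'qvel': array([ 1.09895507e-03, -1.21712501e-03, -2.60098444e-03, -1.89788170e-03,
       -5.13097808e-05,  8.30731051e-04]), 'joint_torque': array([-1.55100338e-04, -5.45612133e+01, -2.74327415e+01,  6.44692685e-02,
        1.88122108e-02, -1.24675984e-05]), 'ee_pos': array([ 265.30346583, -565.28319311,  187.78507157]), 'orientation': array([-1.38464747,  0.88108948, -0.8791612 ]), 'ft_force': array([ 0.38961947,  0.07737001, -0.56070747]), 'moment': array([-0.02645699,  0.01725568, -0.02316495]), 'width': 87.9349160305909}
```

View pics/top0.png

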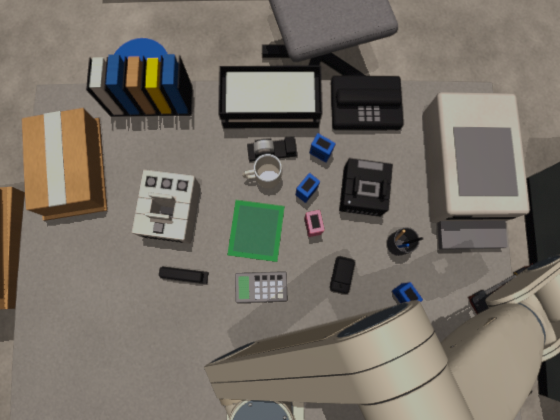

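View pics/side0.png

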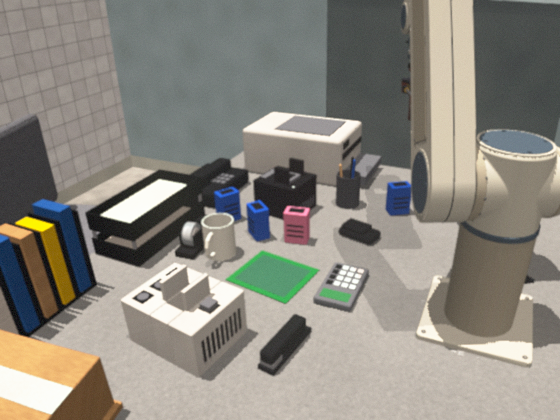

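The top view shows the black charger at (367,187) with the grey module between its fins, the off-white backup unit at (163,205), the mat at (257,231), the mug at (267,168), the tape dispenser at (272,149) and the pen cup at (403,240). Possible look-alikes for the module are the blue blocks at (322,147), (308,187) and (407,294), and the pink one at (315,223). The target is the grey block in the charger at about (368,188).

```bash
cat > h.py <<'E'
import numpy as np, cv2
from workcell import ctrl
from scipy.spatial.transform import Rotation as Rn
def cam(n):
    c=ctrl.camera_info(n); f=210/np.tan(np.radians(c['fov_y'])/2)
    K=np.array([[f,0,c['cx']],[0,f,c['cy']],[0,0,1.]]); return K,np.array([c['k1'],0,0,0.]),np.array(c['R']),np.array(c['t'])
def ray(n,uv):
    K,d,R,t=cam(n); s=cv2.undistortPoints(np.array(uv,float).reshape(-1,1,2),K,d).reshape(-1,2)
    return -R.T@t, np.c_[s,np.ones(len(s))]@R
def onz(n,uv,z):
    o,D=ray(n,uv); return o+D*((z-o[2])/D[:,2])[:,None]
def proj(n,P):
    K,d,R,t=cam(n); return cv2.projectPoints(np.array(P,float).reshape(-1,1,3),cv2.Rodrigues(R)[0],t,K,d)[0].reshape(-1,2)
def crop(n,im,c,w,s,out):
    x,y=c; p=im[max(0,y-w[1]):y+w[1],max(0,x-w[0]):x+w[0],::-1]
    cv2.imwrite(out,cv2.resize(p,None,fx=s,fy=s,interpolation=cv2.INTER_CUBIC))
E
python3 - <<'E'
from h import *
im=cv2.imread('pics/top0.png')[:,:,::-1]; s=cv2.imread('pics/side0.png')[:,:,::-1]
a=lambda im,c:cv2.resize(im[c[1]-40:c[1]+40,c[0]-40:c[0]+40,::-1],(400,400),interpolation=cv2.INTER_CUBIC)
cv2.imwrite('pics/c1.png',np.hstack([a(im,(367,187)),a(im,(165,205))]))
b=lambda im,c:cv2.resize(im[c[1]-65:c[1]+65,c[0]-65:c[0]+65,::-1],(400,400),interpolation=cv2.INTER_CUBIC)
cv2.imwrite('pics/c2.png',np.hstack([b(s,(290,190)),b(s,(185,310))]))
E
```

```text
(no output)
```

View pics/c1.png

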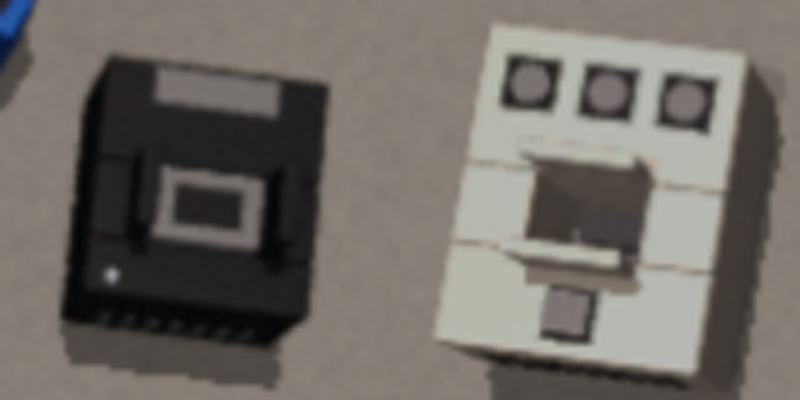

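View pics/c2.png

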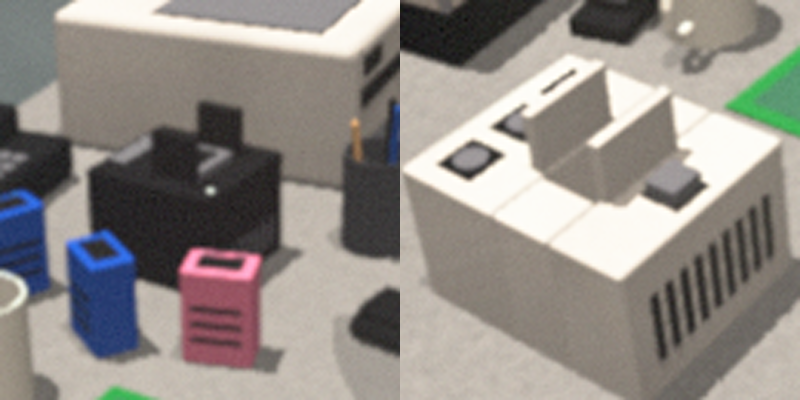

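The crops confirm it: the grey module, with its black top pad, sits between the black fins at crop (208,207), and the backup's empty bay is at crop (590,205) with its tab at (567,312). Next I'll measure.

Run:
```python
from h import *
im=cv2.imread('pics/top0.png')
# module ring
g=cv2.cvtColor(im,cv2.COLOR_BGR2GRAY)
G=cv2.resize(g[147:227,327:407],None,fx=10,fy=10,interpolation=cv2.INTER_CUBIC)
m=(G>75).astype(np.uint8); 
cs,_=cv2.findContours(m,cv2.RETR_EXTERNAL,cv2.CHAIN_APPROX_NONE)
for c in cs:
    if cv2.contourArea(c)<5000 or cv2.contourArea(c)>60000: continue
    b=cv2.boxPoints(cv2.minAreaRect(c)); uv=(b+0.5)/10-0.5+[327,147]
    for z in (105,110):
        P=onz('top',uv,z); print(z,cv2.contourArea(c),uv.mean(0).round(1),P.mean(0).round(1),np.linalg.norm(np.diff(P,axis=0),axis=1).round(1),(np.degrees(np.arctan2(*(P[1]-P[0])[1::-1]))).round(1),(np.degrees(np.arctan2(*(P[2]-P[1])[1::-1]))).round(1))
# backup corners
uv=np.array([[490,25],[747,55],[697,375],[437,340]])-[400,0]; uv=(uv+.5)/5-.5+[125,165]
P=onz('top',uv,105);print('backup',P.round(1))
for i in range(4):
    d=P[(i+1)%4]-P[i];print(np.linalg.norm(d).round(1),np.degrees(np.arctan2(d[1],d[0])).round(1))
tab=np.array([[545,287],[597,292],[590,342],[540,335]])-[400,0];P=onz('top',(tab+.5)/5-.5+[125,165],117);print('tab',P.round(1),P.mean(0))
# top lid of charger corners
uv=np.array([[112,57],[328,85],[305,322]]);P=onz('top',(uv+.5)/5-.5+[327,147],105);print('chg',P.round(1))
# mat
hsv=cv2.cvtColor(im,cv2.COLOR_BGR2HSV);m=cv2.inRange(hsv,(50,120,40),(75,255,255));m=cv2.morphologyEx(m,cv2.MORPH_OPEN,np.ones((3,3)))
cs,_=cv2.findContours(m,cv2.RETR_EXTERNAL,cv2.CHAIN_APPROX_NONE);c=max(cs,key=cv2.contourArea)
P=onz('top',cv2.boxPoints(cv2.minAreaRect(c)),2);print('mat',P.mean(0).round(1),np.linalg.norm(np.diff(P,axis=0),axis=1),P.round(0))
for n,uv,z in (('mug',(267,163),95),('penc',(402,238),100),('bluetall',(308,183),90),('blue2',(322,147),80),('pink',(315,217),90)):
    print(n,onz('top',[uv],z).round(0))
```

```text
backup [[622.4 343.1 105. ]
 [603.2 195.2 105. ]
 [421.3 218.5 105. ]
 [441.6 364.8 105. ]]
149.1 -97.4
183.4 172.7
147.7 82.1
182.0 -6.9
tab [[469.2 302.  117. ]
 [466.2 272.9 117. ]
 [438.5 275.8 117. ]
 [442.5 303.7 117. ]] [454.09029949 288.5940905  117.        ]
chg [[ 652.  -246.2  105. ]
 [ 635.  -370.4  105. ]
 [ 497.1 -349.6  105. ]]
mat [460.6  25.5   2. ] [166.86124676 149.69712576 166.45477919] [[388. 109.   2.]
 [554.  89.   2.]
 [533. -60.   2.]
 [368. -36.   2.]]
mug [[641. -12.  95.]]
penc [[ 421. -388.  100.]]
bluetall [[ 583. -128.   90.]]
blue2 [[ 693. -172.   80.]]
pink [[ 484. -146.   90.]]
```

Run:
```python
from h import *
im=cv2.imread('pics/top0.png')
g=cv2.cvtColor(im,cv2.COLOR_BGR2GRAY)
G=cv2.resize(g[147:227,327:407],None,fx=10,fy=10,interpolation=cv2.INTER_CUBIC)
for th in (60,70,80,90):
  m=(G>th).astype(np.uint8)
  cs,_=cv2.findContours(m,cv2.RETR_EXTERNAL,cv2.CHAIN_APPROX_NONE)
  for c in cs:
    M=cv2.moments(c)
    if M['m00']<8000: continue
    cx=M['m10']/M['m00'];cy=M['m01']/M['m00']
    if not(330<cx<500): continue
    b=cv2.boxPoints(cv2.minAreaRect(c)); uv=(b+0.5)/10-0.5+[327,147]
    P=onz('top',uv,110); print(th,M['m00'],uv.mean(0).round(1),P.mean(0).round(1),np.linalg.norm(np.diff(P,axis=0),axis=1).round(1),P[:,:2].round(1).tolist())
# side view checks: project predicted pts
def box(c,yaw,xs,ys,z):
    R=np.array([[np.cos(yaw),-np.sin(yaw)],[np.sin(yaw),np.cos(yaw)]])
    return np.array([[*(np.array(c)+R@[x,y]),z] for x in xs for y in ys])
s=cv2.imread('pics/side0.png');t=im.copy()
S=4
def draw(n,img,o,P,col):
    for u in proj(n,P): cv2.circle(img,tuple(((u-o+.5)*S).astype(int)),3,col,-1)
outs=[]
for n,img,oc,ob in (('top',im,(317,137),(115,155)),('side',s,(240,140),(115,245))):
  for o,c,yaw,bx,mx in ((oc,(559.7,-295.7),np.radians(-8.2),[(-55,85),(-65,65)],110),(ob,(509.7,282),np.radians(-7.2),[(-80,105),(-75,75)],105)):
    p=cv2.resize(img[o[1]:o[1]+100,o[0]:o[0]+100] if n=='top' else img[o[1]:o[1]+100,o[0]:o[0]+100],None,fx=S,fy=S,interpolation=cv2.INTER_CUBIC)
    draw(n,p,np.array(o),box(c,yaw,*bx,105),(0,0,255))
    if mx==110: draw(n,p,np.array(o),box(c,yaw,(-21,21),(-31,31),110),(0,255,0))
    else: draw(n,p,np.array(o),box(c,yaw,(-32,-23,23,32),(-33,33),150),(0,255,0)); draw(n,p,np.array(o),box(c,yaw,(-68,-44),(-13,13),117),(255,0,0))
    outs.append(p)
cv2.imwrite('pics/ov.png',np.vstack([np.hstack(outs[:2]),np.hstack(outs[2:])])[:,:800][:800])
cv2.imwrite('pics/ov1.png',np.hstack(outs[:2]));cv2.imwrite('pics/ov2.png',np.hstack(outs[2:]))
```

```text
60 635026.5 [366.5 186.5] [ 568.9 -292.7  110. ] [231.6 232.9 223.8] [[684.8, -182.2], [684.5, -413.8], [452.0, -399.4], [454.2, -175.6]]
70 631717.5 [366.5 186.5] [ 568.9 -292.7  110. ] [230.7 231.6 232.9] [[454.2, -175.6], [684.8, -182.2], [684.5, -413.8], [452.0, -399.4]]
80 628548.5 [366.5 186.5] [ 568.9 -292.7  110. ] [230.7 231.6 232.9] [[454.2, -175.6], [684.8, -182.2], [684.5, -413.8], [452.0, -399.4]]
90 627652.5 [366.5 186.5] [ 568.9 -292.7  110. ] [231.6 232.9 223.8] [[684.8, -182.2], [684.5, -413.8], [452.0, -399.4], [454.2, -175.6]]
```

View pics/ov1.png

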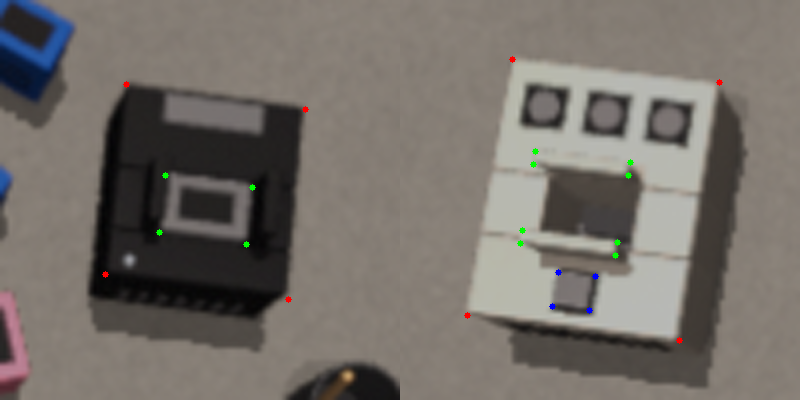

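View pics/ov2.png

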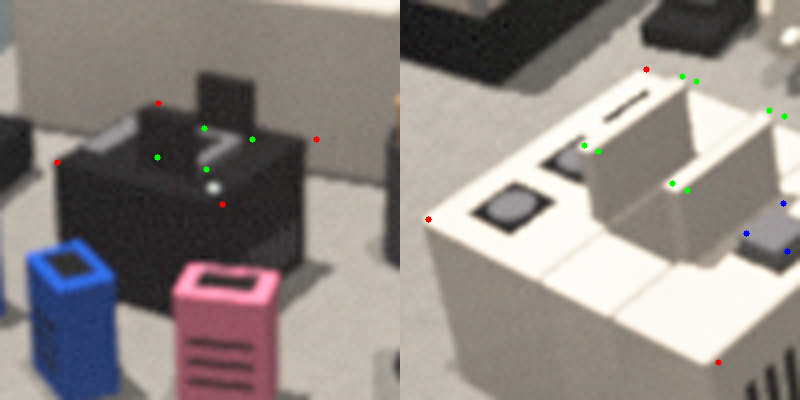

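```bash
cat >> h.py <<'E'
def box(c,yaw,xs,ys,z):
    R=np.array([[np.cos(yaw),-np.sin(yaw)],[np.sin(yaw),np.cos(yaw)]])
    return np.array([[*(np.array(c)+R@[x,y]),z] for x in xs for y in ys])
def ov(n,img,o,wh,S,sets,out):
    p=cv2.resize(img[o[1]:o[1]+wh[1],o[0]:o[0]+wh[0]],None,fx=S,fy=S,interpolation=cv2.INTER_CUBIC)
    p=cv2.convertScaleAbs(p,alpha=1.6,beta=10)
    for P,col in sets:
        for u in proj(n,P):
            cv2.drawMarker(p,tuple(((u-o+.5)*S).astype(int)),col,cv2.MARKER_CROSS,9,1)
    if out: cv2.imwrite(out,p)
    return p
E
python3 - <<'E'
from h import *
s=cv2.imread('pics/side0.png');t=cv2.imread('pics/top0.png')
r=(0,0,255);g=(0,255,0);b=(255,0,0)
c=(559.7,-295.7);y=np.radians(-8.2)
C=[(box(c,y,(-55,85),(-65,65),105),r),(box(c,y,(-21,21),(-31,31),110),g),(box(c,y,(-23,23),(-45,-33,33,45),150),(0,255,255))]
p1=ov('side',s,(250,150),(80,60),5,C,None);p2=ov('top',t,(327,155),(80,60),5,C,None)
cv2.imwrite('pics/z1.png',np.hstack([p1,p2]))
c=(509.7,282);y=np.radians(-7.2)
C=[(box(c,y,(-80,105),(-75,75),105),r),(box(c,y,(-32,-23,23,32),(-33,33),150),g),(box(c,y,(-68,-44),(-13,13),117),b)]
ov('side',s,(120,255),(130,80),6,C,'pics/z2.png');ov('top',t,(120,165),(90,90),6,C,'pics/z3.png')
E
```

```text
(no output)
```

View pics/z1.png

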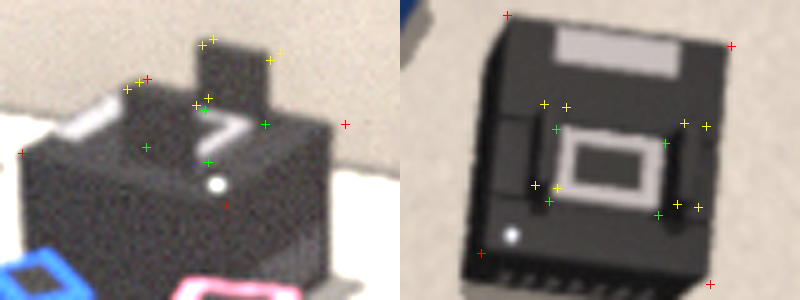

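View pics/z2.png

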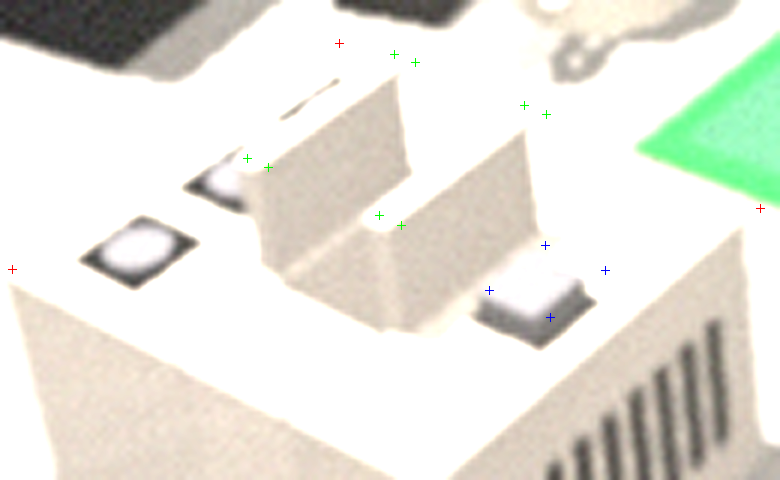

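View pics/z3.png

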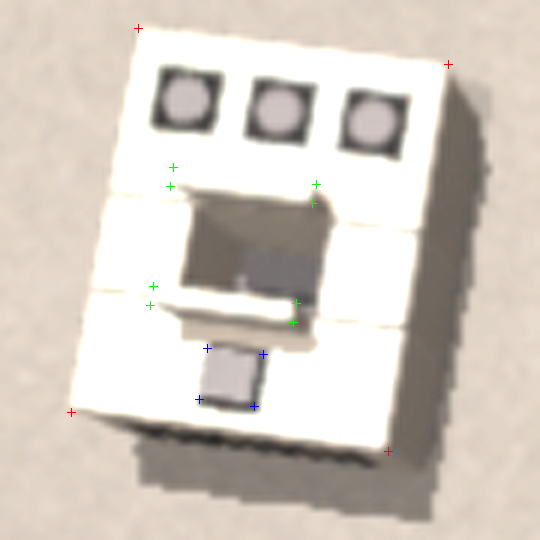

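Run:
```python
from h import *
for n in ('top','side'):
    im=cv2.imread(f'pics/{n}0.png')
    hsv=cv2.cvtColor(im,cv2.COLOR_BGR2HSV);m=cv2.inRange(hsv,(50,120,40),(75,255,255));m=cv2.morphologyEx(m,cv2.MORPH_OPEN,np.ones((3,3)))
    cs,_=cv2.findContours(m,cv2.RETR_EXTERNAL,cv2.CHAIN_APPROX_NONE);c=max(cs,key=cv2.contourArea)
    a=cv2.approxPolyDP(c,6,True).reshape(-1,2)
    P=onz(n,a,2);print(n,a.tolist(),P.round(1)[:,:2].tolist(),P.mean(0).round(1))
# pairwise triangulation
def tri(a,b):
    o1,d1=ray('top',[a]);o2,d2=ray('side',[b]);d1=d1[0];d2=d2[0]
    A=np.c_[d1,-d2];k=np.linalg.lstsq(A,o2-o1,rcond=None)[0];p,q=o1+d1*k[0],o2+d2*k[1]
    return ((p+q)/2).round(1),np.linalg.norm(p-q).round(1)
# charger lid back-right corner; module right-back corner
print(tri((327+730/5-400/5,155+45/5),(250+331/5,150+124/5)),'chg -y front/back?')
print(tri((120+232/6,165+376/6),(120+535/6,255+290/6)),'tab')
print('robot base plate side', proj('side',[[0,0,0],[0,0,300]]),[ (n,-(cam(n)[2].T@cam(n)[3])) for n in('top','side')])
```

```text
top [[236, 201], [228, 254], [276, 260], [283, 207]] [[549.7, 84.3], [389.7, 106.9], [370.9, -35.2], [530.2, -57.6]] [460.1  24.6   2. ]
side [[228, 280], [287, 301], [316, 269], [260, 252]] [[550.3, 87.3], [390.2, 102.6], [377.3, -36.4], [537.6, -50.7]] [463.8  25.7   2. ]
(array([ 580.1, -390.5,   88.3]), np.float64(117.5)) chg -y front/back?
(array([455.8, 289.5, 111.7]), np.float64(3.8)) tab
robot base plate side [[476.89642401 318.62561923]
 [506.09047613 188.20778507]] [('top', array([ 269.74007913,  -33.48842957, 1384.57058463])), ('side', array([ 35.29580158, 837.21114733, 653.05948234]))]
```

```bash
cat >> h.py <<'E'
def goal(x,y,z,jaw_deg):
    """delta (cm) & rotvec in tool axes; jaw_deg: world angle of jaw axis (tool x), choose nearest half turn unless given"""
    o=ctrl.get_obs(); R0=Rn.from_rotvec(o['orientation']).as_matrix(); p=o['ee_pos']
    best=[]
    for k in (0,180):
        a=np.radians(jaw_deg+k); X=np.array([np.cos(a),np.sin(a),0]);Y=np.array([0,0,-1.]);Z=np.cross(X,Y)
        w=Rn.from_matrix(R0.T@np.c_[X,Y,Z]).as_rotvec(); best.append((np.linalg.norm(w),w,k))
    best.sort(key=lambda b:b[0])
    print('d_cm',(R0.T@(np.array([x,y,z])-p)/10).round(2).tolist(),'rot',best[0][1].round(3).tolist(),'| other',best[1][1].round(2).tolist(),'q6 %.2f'%o['qpos'][5],'rows>=%.1f'%max(np.linalg.norm(np.array([x,y,z])-p)/41.7,best[0][0]/.125))
def st():
    o=ctrl.get_obs();R=Rn.from_rotvec(o['orientation']).as_matrix()
    print('t %.2f'%o['t'],'p',o['ee_pos'].round(1),'jaw %.2f'%np.degrees(np.arctan2(R[1,0],R[0,0])),'toolY',R[:,1].round(3),'F',o['ft_force'].round(1),'w %.1f'%o['width'],'q',o['qpos'].round(2))
E
python3 - <<'E'
from h import *
st()
R=Rn.from_rotvec(ctrl.get_obs()['orientation']).as_matrix();print(R.round(2))
goal(561.5,-296,230,-8.2)
E
```

```text
t 0.10 p [ 265.3 -565.3  187.8] jaw -64.86 toolY [-0.001  0.001 -1.   ] F [ 0.4  0.1 -0.6] w 87.9 q [-1.15  0.42  1.63 -0.    1.09 -0.02]
[[ 0.42 -0.    0.91]
 [-0.91  0.    0.42]
 [-0.   -1.   -0.  ]]
d_cm [-11.8, -4.21, 38.25] rot [-0.001, -0.989, -0.001] | other [0.0, 2.15, -0.0] q6 -0.02 rows>=9.7
```

Request:
carry_out(
  delta_pos=[
    [0, -4.2, 2],
    [-11.8, -4.2, 38.2],
    [-11.8, -4.2, 38.2],
    [-11.8, -4.2, 38.2],
    [-11.8, -4.2, 38.2],
    [-11.8, -4.2, 38.2],
    [-11.8, -4.2, 38.2],
    [-11.8, -4.2, 38.2],
    [-11.8, -4.2, 38.2],
    [-11.8, -4.2, 38.2],
    [-11.8, -4.2, 38.2],
    [-11.8, -4.2, 38.2],
  ],
  rotation=[
    [0, 0, 0],
    [0, -0.99, 0],
    [0, -0.99, 0],
    [0, -0.99, 0],
    [0, -0.99, 0],
    [0, -0.99, 0],
    [0, -0.99, 0],
    [0, -0.99, 0],
    [0, -0.99, 0],
    [0, -0.99, 0],
    [0, -0.99, 0],
    [0, -0.99, 0],
  ],
  hand=255,
)

```text
t: 1.1
ee_pos: [562.7, -294.4, 229.9]
orientation: [-1.568, 0.109, -0.108]
ft_force: [-0.9, 0.5, 1.0]
width: 11.2
```

Run:
```python
from h import *
st();goal(561.5,-296,160,-8.2)
im=ctrl.get_image('side')[:,:,::-1];cv2.imwrite('pics/s1.png',cv2.resize(im[60:260,200:400],(800,600) if 0 else (600,600),interpolation=cv2.INTER_CUBIC))
cv2.imwrite('pics/s1f.png',im)
print(proj('side',[ctrl.get_obs()['ee_pos']]))
```

```text
t 1.10 p [ 562.7 -294.4  229.9] jaw -7.92 toolY [-0.  0. -1.] F [-0.9  0.5  1. ] w 11.2 q [-0.5   0.4   1.57  0.    1.18 -0.36]
d_cm [-0.1, 6.99, -0.18] rot [-0.0, 0.005, -0.001] | other [-0.0, -3.14, 0.0] q6 -0.36 rows>=1.7
[[289.56470864 136.94832471]]
```

View pics/s1.png

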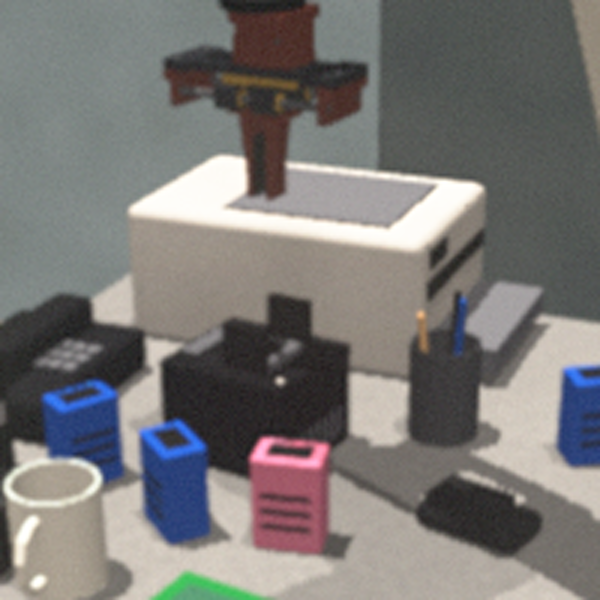

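Run:
```python
from h import *
im=cv2.imread('pics/s1f.png')
p=ctrl.get_obs()['ee_pos']
ov('side',im,(240,60),(100,100),6,[([p+[0,0,k] for k in (0,19,38,80)],(0,255,0))],'pics/s1z.png')
```

```text
(no output)
```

View pics/s1z.png

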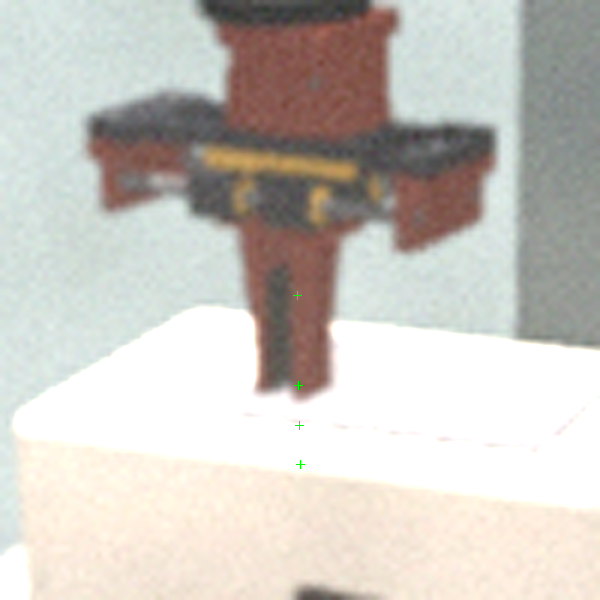

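Request:
carry_out(
  delta_pos=[
    [-0.1, 3, -0.2],
    [-0.1, 6, -0.2],
    [-0.1, 6, -0.2],
    [-0.1, 6, -0.2],
  ],
  rotation=[
    [0, 0, 0],
    [0, 0, 0],
    [0, 0, 0],
    [0, 0, 0],
  ],
)

```text
t: 1.48
ee_pos: [557.6, -299.2, 169.2]
orientation: [-1.566, 0.116, -0.11]
ft_force: [0.7, 0.3, 0.9]
width: 0.4
```

Run:
```python
from h import *
st()
im=ctrl.get_image('side')[:,:,::-1].copy();cv2.imwrite('pics/s2f.png',im)
p=ctrl.get_obs()['ee_pos']
K=ov('side',im,(240,90),(100,100),6,[([p+[0,0,k] for k in (0,19,38,80)],(0,255,0))],'pics/s2z.png')
```

```text
t 1.48 p [ 557.6 -299.2  169.2] jaw -8.26 toolY [-0.004  0.002 -1.   ] F [0.7 0.3 0.9] w 0.4 q [-0.51  0.46  1.62 -0.    1.06 -0.37]
```

View pics/s2z.png

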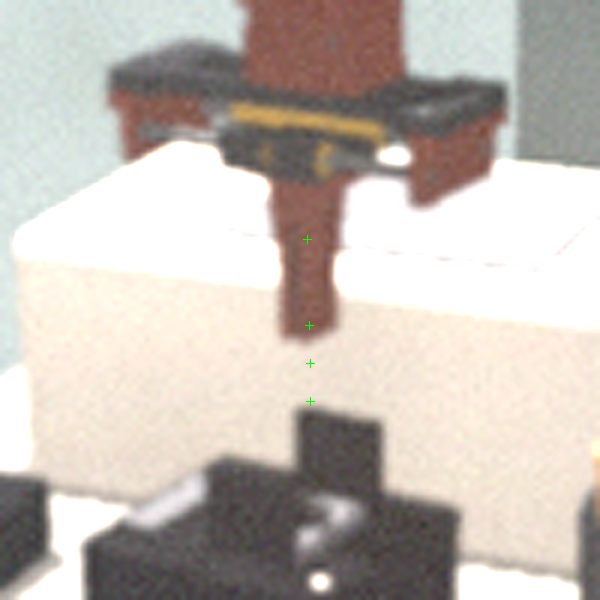

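Run:
```python
from h import *
st()
im=ctrl.get_image('top')[:,:,::-1].copy()
p=ctrl.get_obs()['ee_pos']
ov('top',im,(280,90),(130,130),5,[([p+[0,0,k] for k in (0,80,)],(0,255,0))],'pics/t2z.png')
im=ctrl.get_image('side')[:,:,::-1].copy();
ov('side',im,(150,0),(200,200),3,[([p+[0,0,k] for k in (0,80,)],(0,255,0))],'pics/s3z.png')
st()
```

```text
t 1.53 p [ 559.  -299.7  170.9] jaw -8.24 toolY [-0.001  0.    -1.   ] F [ 0.   0.2 -0.3] w 0.5 q [-0.51  0.46  1.62 -0.    1.06 -0.37]
t 1.63 p [ 560.5 -299.9  172.4] jaw -8.20 toolY [ 0.002 -0.001 -1.   ] F [ 0.3 -0.7  0.6] w 0.9 q [-0.51  0.45  1.62 -0.    1.06 -0.37]
```

View pics/t2z.png

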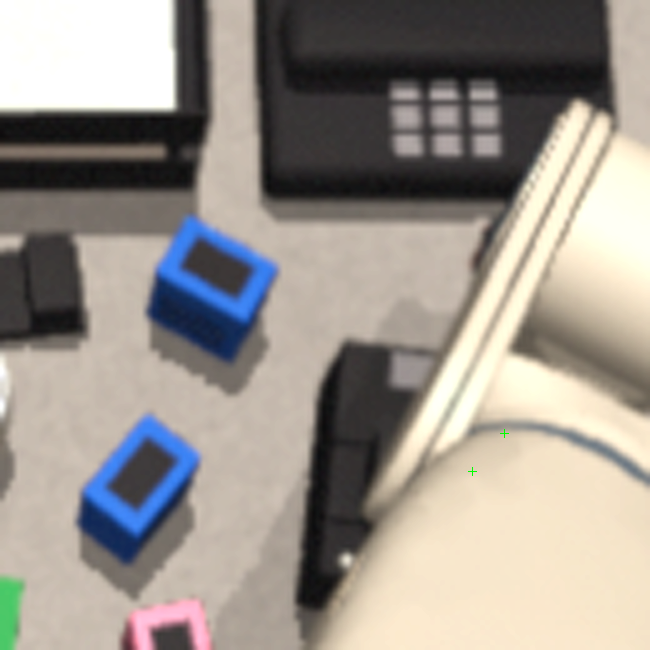

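View pics/s3z.png

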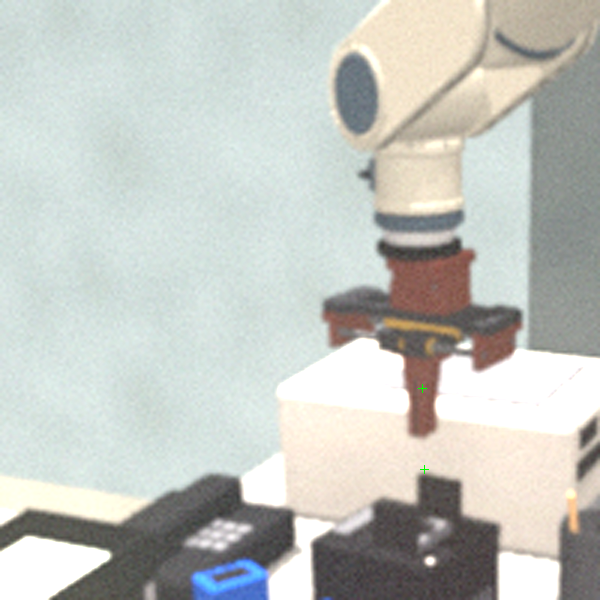

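Run:
```python
from h import *
goal(561.5,-296,120,-8.2)
```

```text
d_cm [0.04, 5.24, 0.4] rot [0.001, -0.0, 0.002] | other [-0.0, 3.14, 0.0] q6 -0.37 rows>=1.3
```

Request:
carry_out(
  delta_pos=[
    [0, 2, 0.4],
    [0, 3.5, 0.4],
    [0, 4.6, 0.4],
    [0, 5.2, 0.4],
    [0, 5.2, 0.4],
    [0, 5.2, 0.4],
  ],
  rotation=[
    [0, 0, 0],
    [0, 0, 0],
    [0, 0, 0],
    [0, 0, 0],
    [0, 0, 0],
    [0, 0, 0],
  ],
)

```text
t: 2.13
ee_pos: [560.9, -294.9, 119.1]
orientation: [-1.568, 0.111, -0.112]
ft_force: [-0.2, -0.2, 1.2]
width: 1.0
```

Run:
```python
from h import *
st();p=ctrl.get_obs()['ee_pos']
im=ctrl.get_image('side')[:,:,::-1].copy();
ov('side',im,(240,110),(100,100),6,[([p],(0,255,0))],'pics/s4z.png')
st()
```

```text
t 2.13 p [ 560.9 -294.9  119.1] jaw -8.14 toolY [ 0.001 -0.    -1.   ] F [-0.2 -0.2  1.2] w 1.0 q [-0.5   0.52  1.66 -0.    0.97 -0.36]
t 2.18 p [ 561.1 -295.   119.5] jaw -8.14 toolY [ 0.001 -0.001 -1.   ] F [ 0.5 -0.6 -0.1] w 0.1 q [-0.5   0.52  1.66 -0.    0.97 -0.36]
```

View pics/s4z.png

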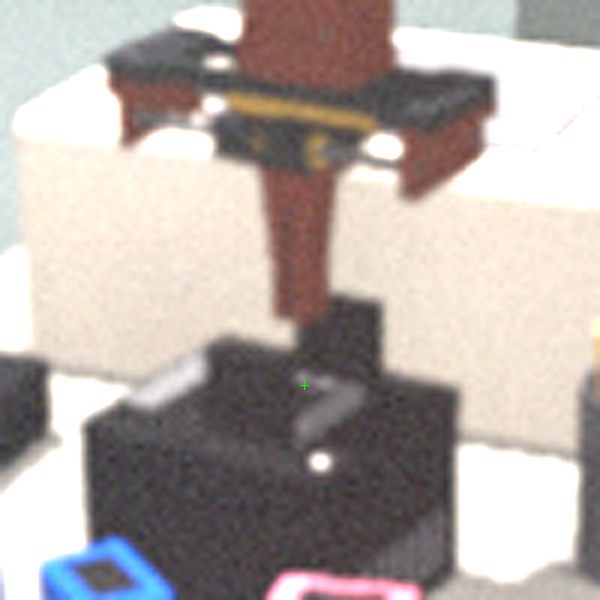

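Request:
carry_out(
  delta_pos=[
    [0, 0.5, 0.1],
    [0, 0.9, 0.1],
    [0, 1.2, 0.1],
    [0, 1.5, 0.1],
    [0, 1.5, 0.1],
  ],
  rotation=[
    [0, 0, 0],
    [0, 0, 0],
    [0, 0, 0],
    [0, 0, 0],
    [0, 0, 0],
  ],
)

```text
t: 2.6
ee_pos: [560.2, -293.3, 102.7]
orientation: [-1.567, 0.112, -0.111]
ft_force: [-0.8, -0.2, -0.1]
width: 1.0
```

Request:
carry_out(
  delta_pos=[
    [0, 0.5, 0.2],
    [0, 1, 0.2],
    [0, 1.5, 0.2],
    [0, 1.8, 0.2],
    [0, 1.8, 0.2],
  ],
  rotation=[
    [0, 0, 0],
    [0, 0, 0],
    [0, 0, 0],
    [0, 0, 0],
    [0, 0, 0],
  ],
)

```text
t: 3.02
ee_pos: [560.4, -291.2, 84.4]
orientation: [-1.567, 0.113, -0.11]
ft_force: [0.7, -0.9, 1.4]
width: 0.4
```

Run:
```python
from h import *
st();p=ctrl.get_obs()['ee_pos']
im=ctrl.get_image('side')[:,:,::-1].copy();
ov('side',im,(240,110),(100,100),6,[([p],(0,255,0))],'pics/s5z.png')
st()
```

```text
t 3.02 p [ 560.4 -291.2   84.4] jaw -8.13 toolY [-0.001  0.001 -1.   ] F [ 0.7 -0.9  1.4] w 0.4 q [-0.5   0.56  1.68  0.    0.9  -0.36]
t 3.07 p [ 560.6 -291.4   84.9] jaw -8.14 toolY [-0.001  0.001 -1.   ] F [0.1 0.5 0.2] w 0.8 q [-0.5   0.56  1.68  0.    0.9  -0.36]
```

View pics/s5z.png

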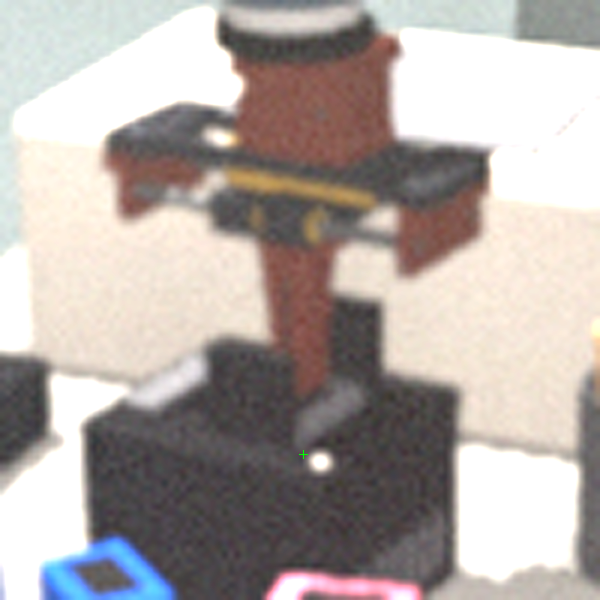

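Request:
carry_out(
  delta_pos=[
    [0, 0.3, -0.4],
    [0, 0.6, -0.4],
    [0, 0.9, -0.4],
    [0, 0.9, -0.4],
  ],
  rotation=[
    [0, 0, 0],
    [0, 0, 0],
    [0, 0, 0],
    [0, 0, 0],
  ],
)

```text
t: 3.4
ee_pos: [560.2, -295.7, 76.1]
orientation: [-1.568, 0.112, -0.111]
ft_force: [0.7, -0.7, 1.8]
width: 0.4
```

Request:
carry_out(
  delta_pos=[
    [0, 0.2, 0],
    [0, 0.4, 0],
    [0, 0.6, 0],
    [0, 0.6, 0],
  ],
  rotation=[
    [0, 0, 0],
    [0, 0, 0],
    [0, 0, 0],
    [0, 0, 0],
  ],
)

```text
t: 3.73
ee_pos: [560.4, -295.7, 70.8]
orientation: [-1.568, 0.111, -0.112]
ft_force: [-1.8, -1.2, 5.2]
width: 0.4
```

Request:
carry_out(
  delta_pos=[
    [0, 0.2, 0],
    [0, 0.4, 0],
    [0, 0.5, 0],
    [0, 0.5, 0],
  ],
  rotation=[
    [0, 0, 0],
    [0, 0, 0],
    [0, 0, 0],
    [0, 0, 0],
  ],
)

```text
t: 4.07
ee_pos: [560.8, -295.9, 66.6]
orientation: [-1.569, 0.111, -0.112]
ft_force: [-2.1, -0.3, 3.9]
width: 0.2
```

Run:
```python
from h import *
im=ctrl.get_image('side')[:,:,::-1].copy();
p=ctrl.get_obs()['ee_pos']+[0,0,38]
ov('side',im,(240,110),(100,100),6,[([p],(0,255,0))],'pics/s6z.png')
st()
```

```text
t 4.12 p [ 560.6 -295.7   66.2] jaw -8.13 toolY [ 0.001 -0.001 -1.   ] F [-2.9 -0.7  6.7] w 0.3 q [-0.5   0.59  1.68 -0.    0.87 -0.36]
```

View pics/s6z.png

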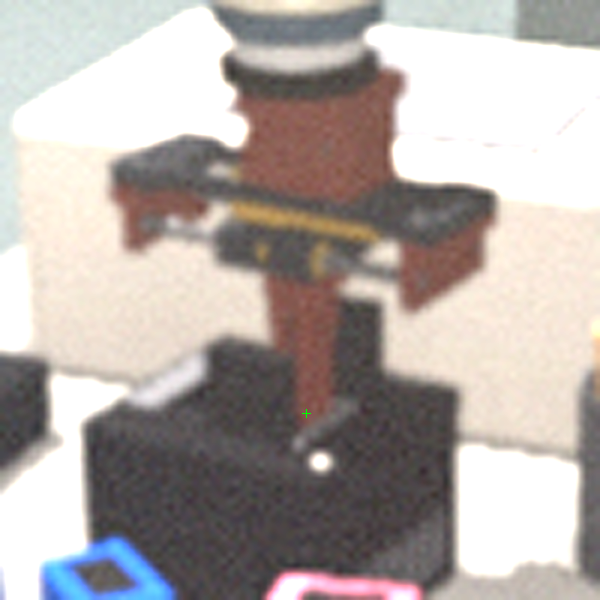

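Request:
carry_out(
  delta_pos=[
    [0, 0.2, 0],
    [0, 0.3, 0],
    [0, 0.3, 0],
  ],
  rotation=[
    [0, 0, 0],
    [0, 0, 0],
    [0, 0, 0],
  ],
)

```text
t: 4.37
ee_pos: [562.1, -296.5, 66.2]
orientation: [-1.57, 0.109, -0.114]
ft_force: [-5.6, 3.1, 27.8]
width: 0.6
```

Request:
carry_out(
  delta_pos=[
    [0, -1, 0],
    [0, -3, 0],
    [0, -6, 0],
    [0, -9, 0],
    [0, -9, 0],
  ],
  rotation=[
    [0, 0, 0],
    [0, 0, 0],
    [0, 0, 0],
    [0, 0, 0],
    [0, 0, 0],
  ],
  hand=0,
)

```text
t: 4.78
ee_pos: [563.6, -297.0, 158.1]
orientation: [-1.571, 0.105, -0.118]
ft_force: [1.4, -0.5, -0.2]
width: 30.4
```

Run:
```python
from h import *
im=ctrl.get_image('side')[:,:,::-1].copy();
p=ctrl.get_obs()['ee_pos']+[0,0,34]
c=(562,-296);y=np.radians(-8.2)
ov('side',im,(220,70),(120,120),6,[([p],(0,255,0)),(box(c,y,(-21,21),(-31,31),138),(0,255,255))],'pics/s7z.png')
st()
```

```text
t 4.83 p [ 562.4 -296.4  155.5] jaw -8.13 toolY [ 0.005 -0.003 -1.   ] F [-1.1 -0.4 -0.3] w 34.0 q [-0.5   0.47  1.63  0.    1.03 -0.36]
```

View pics/s7z.png

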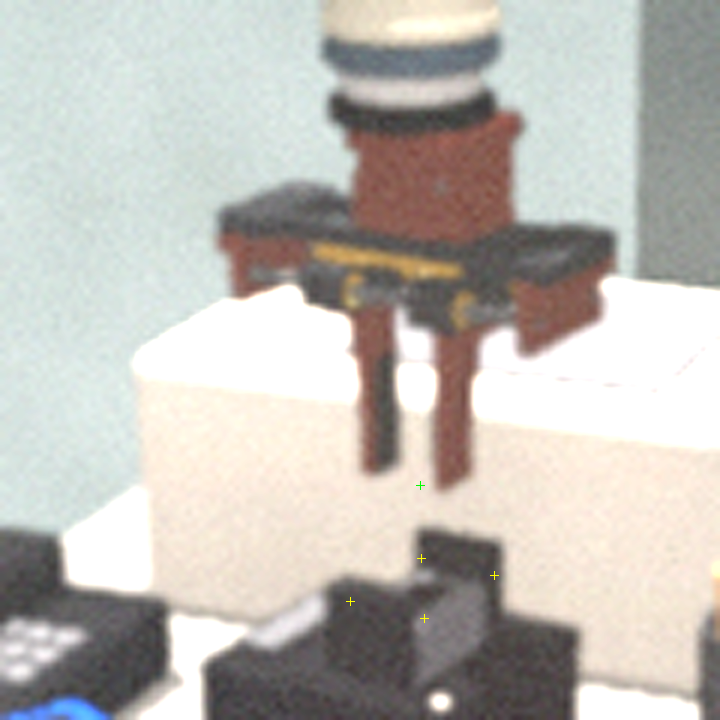

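Run:
```python
from h import *
goal(562.5,-294,75,-8.2)
```

```text
d_cm [-0.08, 8.05, 0.26] rot [0.002, 0.001, 0.006] | other [0.01, -3.14, -0.0] q6 -0.36 rows>=1.9
```

Request:
carry_out(
  delta_pos=[
    [0, 1, 0.2],
    [0, 1, 0.2],
    [0, 1, 0.2],
    [0, 1, 0.2],
    [0, 1, 0.2],
    [0, 1, 0.2],
    [0, 1, 0.2],
    [0, 3.5, 0.2],
    [0, 5.5, 0.2],
    [0, 7, 0.2],
    [0, 7.8, 0.2],
    [0, 7.8, 0.2],
  ],
  rotation=[
    [0, 0, 0],
    [0, 0, 0],
    [0, 0, 0],
    [0, 0, 0],
    [0, 0, 0],
    [0, 0, 0],
    [0, 0, 0],
    [0, 0, 0],
    [0, 0, 0],
    [0, 0, 0],
    [0, 0, 0],
    [0, 0, 0],
  ],
)

```text
t: 5.83
ee_pos: [559.5, -292.9, 72.6]
orientation: [-1.567, 0.114, -0.109]
ft_force: [-0.6, 0.5, 0.3]
width: 87.9
```

Request:
carry_out(
  delta_pos=[
    [0, 0, 0],
    [0, 0, 0],
    [0, 0, 0],
    [0, 0, 0],
    [0, 0, 0],
    [0, 0, 0],
    [0, 0, 0],
    [0, 0, 0],
    [0, 0, 0],
    [0, 0, 0],
  ],
  rotation=[
    [0, 0, 0],
    [0, 0, 0],
    [0, 0, 0],
    [0, 0, 0],
    [0, 0, 0],
    [0, 0, 0],
    [0, 0, 0],
    [0, 0, 0],
    [0, 0, 0],
    [0, 0, 0],
  ],
  hand=255,
)

```text
t: 6.67
ee_pos: [562.2, -294.0, 75.1]
orientation: [-1.569, 0.109, -0.114]
ft_force: [5.3, -0.6, -0.1]
width: 42.5
```

Run:
```python
from h import *
st()
im=ctrl.get_image('side')[:,:,::-1].copy();
p=ctrl.get_obs()['ee_pos']+[0,0,34]
ov('side',im,(220,70),(120,120),6,[([p],(0,255,0))],'pics/s8z.png')
```

```text
t 6.67 p [ 562.2 -294.    75.1] jaw -8.13 toolY [ 0.003 -0.001 -1.   ] F [ 5.3 -0.6 -0.1] w 42.5 q [-0.5   0.57  1.68  0.    0.88 -0.36]
```

View pics/s8z.png

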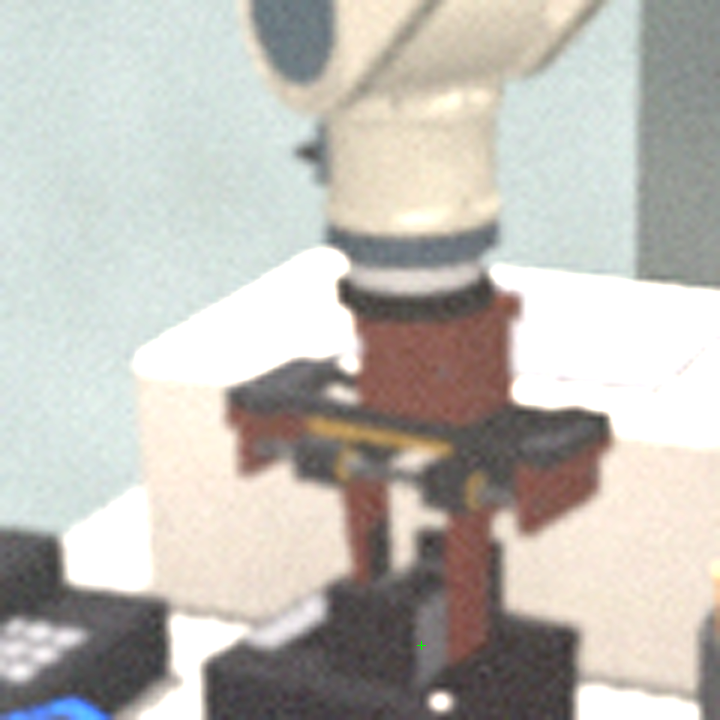

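Request:
carry_out(
  delta_pos=[
    [0, -1, 0],
    [0, -3, 0],
    [0, -5.5, 0],
    [0, -8.5, 0],
    [0, -11, 0],
    [0, -12.5, 0],
    [0, -13, 0],
    [0, -13, 0],
  ],
  rotation=[
    [0, 0, 0],
    [0, 0, 0],
    [0, 0, 0],
    [0, 0, 0],
    [0, 0, 0],
    [0, 0, 0],
    [0, 0, 0],
    [0, 0, 0],
  ],
)

```text
t: 7.38
ee_pos: [560.6, -293.6, 205.3]
orientation: [-1.568, 0.111, -0.112]
ft_force: [0.1, 0.2, -2.4]
width: 42.1
```

Run:
```python
from h import *
st();goal(463,26,205,-7.5)
im=ctrl.get_image('side')[:,:,::-1].copy();
p=ctrl.get_obs()['ee_pos']+[0,0,34]
ov('side',im,(220,50),(120,120),6,[([p,p+[0,0,-60]],(0,255,0))],'pics/s9z.png')
```

```text
t 7.38 p [ 560.6 -293.6  205.3] jaw -8.14 toolY [ 0.001 -0.001 -1.   ] F [ 0.1  0.2 -2.4] w 42.1 q [-0.5   0.42  1.6  -0.    1.13 -0.36]
d_cm [-14.19, 0.0, 30.26] rot [0.0, -0.011, 0.001] | other [-0.0, 3.13, 0.0] q6 -0.36 rows>=8.0
```

View pics/s9z.png

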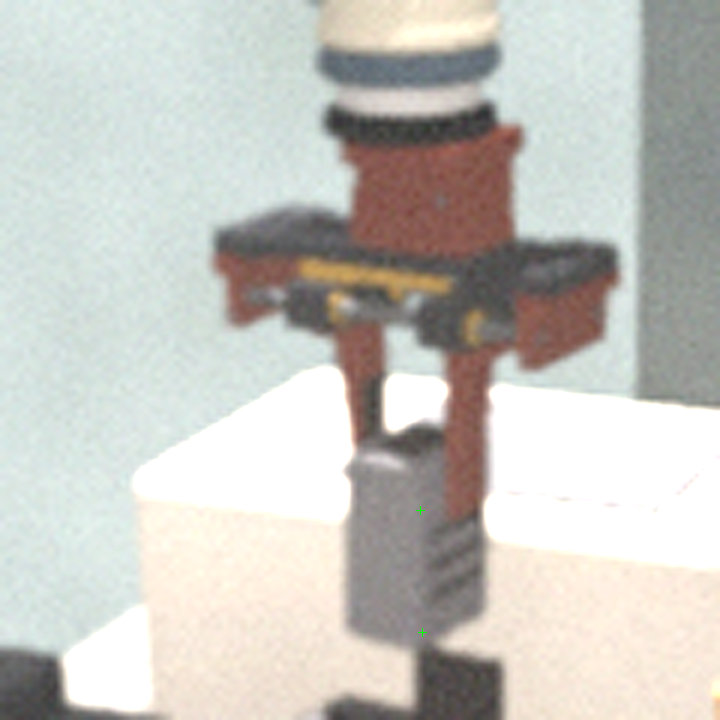

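Request:
carry_out(
  delta_pos=[
    [-0.7, 0, 1.5],
    [-2.3, 0, 5],
    [-4, 0, 8.5],
    [-5.6, 0, 12],
    [-7.3, 0, 15.5],
    [-8.9, 0, 19],
    [-10.5, 0, 22.5],
    [-12.2, 0, 26],
    [-13.6, 0, 29],
    [-14.2, 0, 30.3],
    [-14.2, 0, 30.3],
    [-14.2, 0, 30.3],
  ],
  rotation=[
    [0, 0, 0],
    [0, 0, 0],
    [0, 0, 0],
    [0, 0, 0],
    [0, 0, 0],
    [0, 0, 0],
    [0, 0, 0],
    [0, 0, 0],
    [0, -0.01, 0],
    [0, -0.01, 0],
    [0, -0.01, 0],
    [0, -0.01, 0],
  ],
)

```text
t: 8.43
ee_pos: [461.8, 26.9, 203.2]
orientation: [-1.569, 0.104, -0.1]
ft_force: [-0.8, 0.1, -2.1]
width: 42.3
```

Run:
```python
from h import *
st();goal(463,26,50,-7.5)
```

```text
t 8.43 p [461.8  26.9 203.2] jaw -7.44 toolY [-0.003 -0.    -1.   ] F [-0.8  0.1 -2.1] w 42.3 q [ 0.03  0.16  1.96 -0.    1.02  0.16]
d_cm [0.17, 15.32, -0.06] rot [0.001, 0.001, -0.003] | other [-0.0, -3.14, -0.0] q6 0.16 rows>=3.7
```

Request:
carry_out(
  delta_pos=[
    [0, 3, 0],
    [0, 6.5, 0],
    [0, 10, 0],
    [0, 12.5, 0],
    [0, 14, 0],
    [0, 14.8, 0],
    [0, 15.2, 0],
    [0, 15.2, 0],
  ],
  rotation=[
    [0, 0, 0],
    [0, 0, 0],
    [0, 0, 0],
    [0, 0, 0],
    [0, 0, 0],
    [0, 0, 0],
    [0, 0, 0],
    [0, 0, 0],
  ],
)

```text
t: 9.1
ee_pos: [462.9, 25.8, 51.8]
orientation: [-1.568, 0.105, -0.103]
ft_force: [-0.5, 0.9, -2.5]
width: 42.2
```

Run:
```python
from h import *
im=ctrl.get_image('side')[:,:,::-1].copy();st()
p=ctrl.get_obs()['ee_pos']+[0,0,34]
ov('side',im,(200,170),(130,130),6,[([p,p+[0,0,-61]],(0,255,0))],'pics/s10z.png')
```

```text
t 9.15 p [463.4  26.   52.6] jaw -7.61 toolY [ 0. -0. -1.] F [ 0.5 -0.2 -2.5] w 42.2 q [ 0.03  0.42  2.07 -0.    0.66  0.16]
```

View pics/s10z.png

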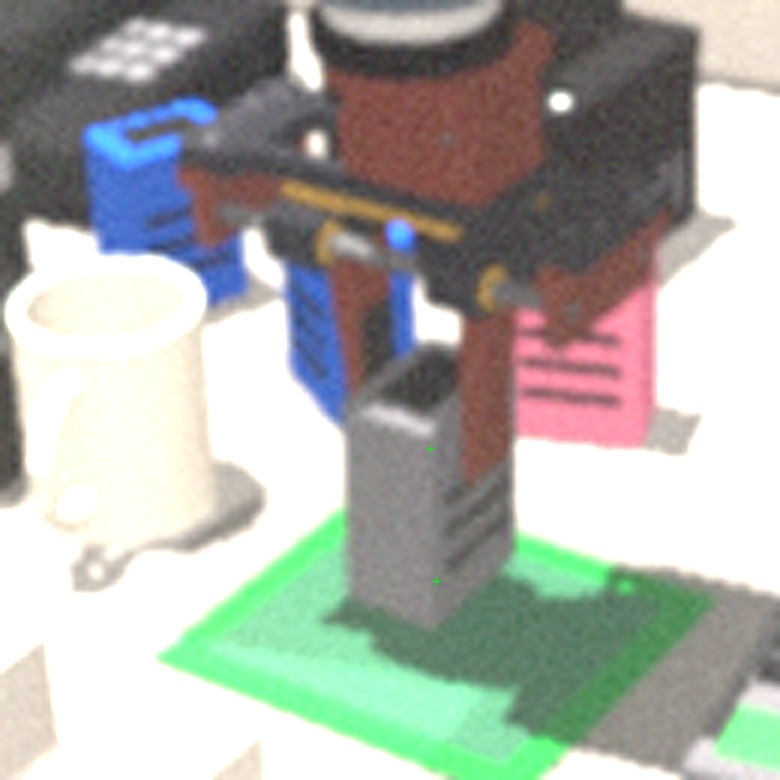

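Request:
carry_out(
  delta_pos=[
    [0, 0.8, 0],
    [0, 1.6, 0],
    [0, 2.2, 0],
    [0, 2.4, 0],
    [0, 2.4, 0],
    [0, 2.4, 0],
  ],
  rotation=[
    [0, 0, 0],
    [0, 0, 0],
    [0, 0, 0],
    [0, 0, 0],
    [0, 0, 0],
    [0, 0, 0],
  ],
)

```text
t: 9.65
ee_pos: [462.9, 26.6, 28.4]
orientation: [-1.568, 0.104, -0.103]
ft_force: [0.2, -1.6, -2.6]
width: 42.3
```

Request:
carry_out(
  delta_pos=[
    [0, 0.1, 0],
    [0, 0.2, 0],
    [0, 0.2, 0],
  ],
  rotation=[
    [0, 0, 0],
    [0, 0, 0],
    [0, 0, 0],
  ],
)

```text
t: 9.9
ee_pos: [463.7, 26.6, 26.8]
orientation: [-1.568, 0.102, -0.105]
ft_force: [0.5, 1.0, -0.3]
width: 42.5
```

Request:
carry_out(
  delta_pos=[
    [0, 0, 0],
    [0, 0, 0],
    [0, 0, 0],
    [0, 0, 0],
    [0, 0, 0],
    [0, 0, 0],
    [0, 0, 0],
    [0, 0, 0],
    [0, 0, 0],
    [0, 0, 0],
  ],
  rotation=[
    [0, 0, 0],
    [0, 0, 0],
    [0, 0, 0],
    [0, 0, 0],
    [0, 0, 0],
    [0, 0, 0],
    [0, 0, 0],
    [0, 0, 0],
    [0, 0, 0],
    [0, 0, 0],
  ],
  hand=0,
)

```text
t: 10.73
ee_pos: [463.0, 26.5, 26.5]
orientation: [-1.568, 0.104, -0.104]
ft_force: [-0.7, -0.8, 0.3]
width: 87.9
```

Run:
```python
from h import *
st();goal(454.1,289,150,82.8)
```

```text
t 10.73 p [463.   26.5  26.5] jaw -7.56 toolY [ 0. -0. -1.] F [-0.7 -0.8  0.3] w 87.9 q [ 0.03  0.47  2.07 -0.    0.6   0.16]
d_cm [-4.33, -12.35, 25.9] rot [-0.0, 1.564, 0.0] | other [0.0, -1.58, 0.0] q6 0.16 rows>=12.5
```

Request:
carry_out(
  delta_pos=[
    [0, -2, 0],
    [0, -6, 0],
    [0, -10, 0],
    [0, -12.5, 0],
    [0, -13.5, 0],
    [0, -14, 0],
    [0, -14, 0],
  ],
  rotation=[
    [0, 0, 0],
    [0, 0, 0],
    [0, 0, 0],
    [0, 0, 0],
    [0, 0, 0],
    [0, 0, 0],
    [0, 0, 0],
  ],
)

```text
t: 11.32
ee_pos: [463.2, 26.5, 166.8]
orientation: [-1.568, 0.103, -0.105]
ft_force: [0.5, -1.3, -0.4]
width: 87.6
```

Run:
```python
from h import *
st();goal(454.1,289,160,82.8)
for n in('top','side'):
    im=ctrl.get_image(n)[:,:,::-1].copy();cv2.imwrite(f'pics/{n}11.png',im)
```

```text
t 11.32 p [463.2  26.5 166.8] jaw -7.56 toolY [ 0.001  0.    -1.   ] F [ 0.5 -1.3 -0.4] w 87.6 q [0.03 0.22 1.99 0.   0.93 0.16]
d_cm [-4.35, 0.68, 25.9] rot [-0.001, 1.564, 0.001] | other [0.0, -1.58, 0.0] q6 0.16 rows>=12.5
```

View pics/top11.png

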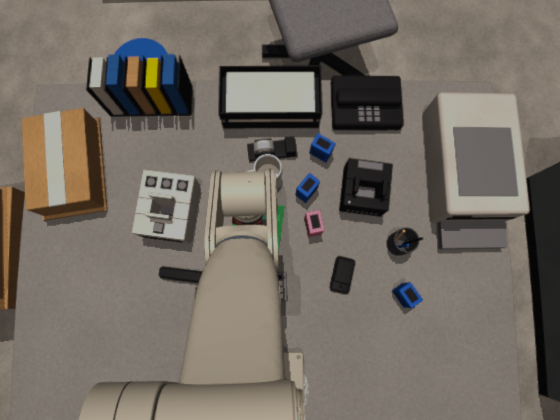

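View pics/side11.png

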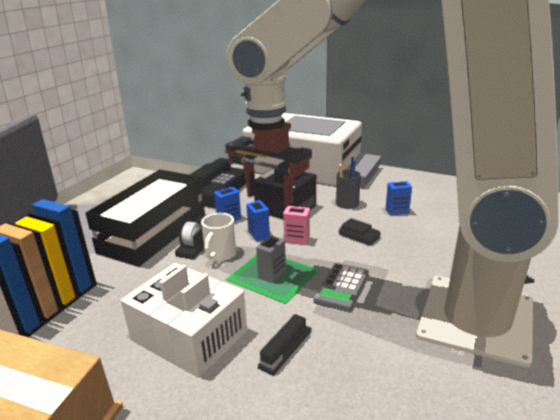

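Request:
carry_out(
  delta_pos=[
    [-0.5, 0, 3],
    [-1, 0, 6],
    [-1.5, 0, 9],
    [-2, 0, 12],
    [-2.5, 0, 15],
    [-3, 0, 18],
    [-3.5, 0, 21],
    [-4, 0, 24],
    [-4.3, 0, 25.5],
    [-4.3, 0, 25.9],
    [-4.3, 0, 25.9],
    [-4.3, 0, 25.9],
  ],
  rotation=[
    [0, -0.12, 0],
    [0, -0.25, 0],
    [0, -0.38, 0],
    [0, -0.5, 0],
    [0, -0.63, 0],
    [0, -0.75, 0],
    [0, -0.88, 0],
    [0, -1, 0],
    [0, -1.12, 0],
    [0, -1.25, 0],
    [0, -1.37, 0],
    [0, -1.49, 0],
  ],
  hand=255,
)

```text
t: 12.42
ee_pos: [453.1, 288.9, 164.0]
orientation: [-1.299, -1.053, 1.06]
ft_force: [0.2, 0.2, 0.4]
width: 11.4
```

Run:
```python
from h import *
im=ctrl.get_image('side')[:,:,::-1].copy();st();goal(454.1,289,93,82.8)
p=ctrl.get_obs()['ee_pos']+[0,0,34]
s=cv2.imread('pics/side11.png')
c=(463.5,26.5);y=np.radians(-7.56)
ov('side',s,(225,220),(100,90),6,[(box(c,y,(-21,21),(-31,31),90),(0,0,255)),(box(c,y,(-21,21),(-31,31),0),(0,255,255))],'pics/m11z.png')
ov('side',im,(110,150),(130,130),6,[([p],(0,255,0))],'pics/s12z.png')
```

```text
t 12.47 p [453.1 288.6 164. ] jaw 78.61 toolY [-0.004 -0.002 -1.   ] F [ 0.3 -0.  -0.1] w 7.6 q [ 0.54  0.33  1.84 -0.    0.98 -0.83]
d_cm [0.08, 7.1, -0.11] rot [-0.003, -0.073, -0.003] | other [0.0, 3.07, -0.0] q6 -0.83 rows>=1.7
```

View pics/m11z.png

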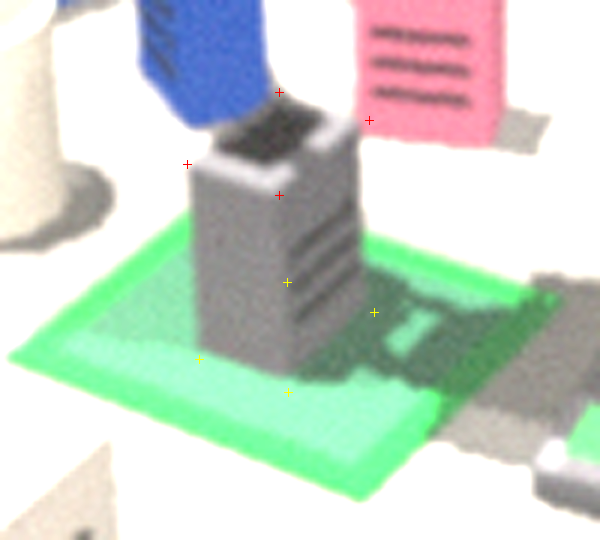

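View pics/s12z.png

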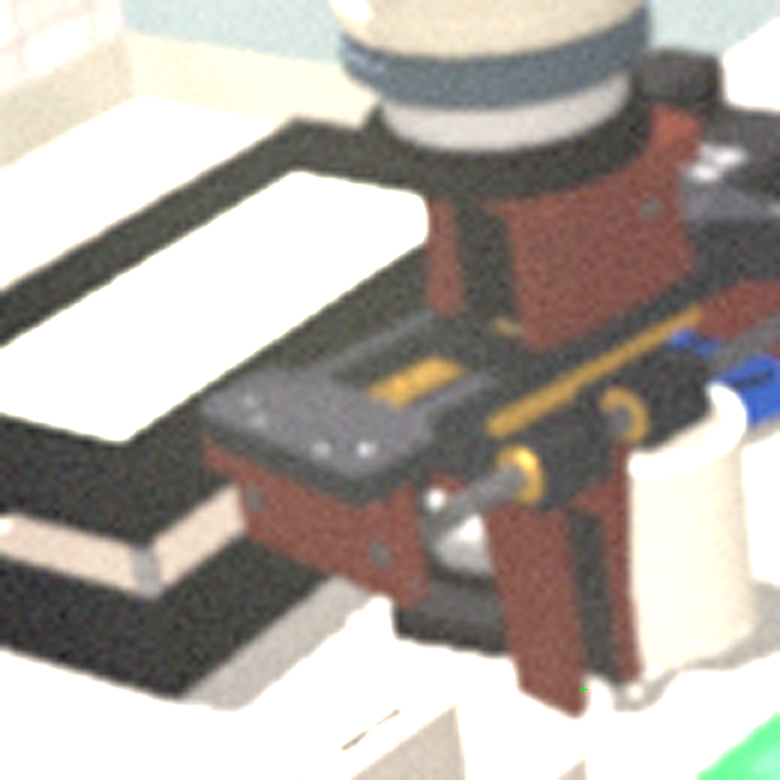

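Run:
```python
from h import *
f=lambda a:(np.array(a)+.5)/6-.5+[225,220]
for nm,b,t in (('near',(293,376),(290,185)),('left',(203,346),(193,163)),('right',(364,292),(360,125))):
    print(nm,'bot',onz('side',[f(b)],0).round(1)[0],'top',onz('side',[f(t)],90).round(1)[0])
c=(463.5,26.5);y=np.radians(-7.56);print(box(c,y,(-21,21),(-31,31),90).round(1))
```

```text
near bot [449.4  50.    0. ] top [446.2  52.1  90. ]
left bot [491.   46.4   0. ] top [486.8  52.7  90. ]
right bot [448.3 -12.7   0. ] top [440.4   3.1  90. ]
[[438.6  -1.5  90. ]
 [446.8  60.   90. ]
 [480.2  -7.   90. ]
 [488.4  54.5  90. ]]
```

Run:
```python
from h import *
im=ctrl.get_image('top')[:,:,::-1].copy()
cv2.imwrite('pics/top13.png',im)
c=(463.5,26.5);y=np.radians(-7.56)
ov('top',im,(215,170),(90,90),6,[(box(c,y,(-21,21),(-31,31),90),(0,0,255)),(box(c,y,(-21,21),(-31,31),0),(0,255,255))],'pics/t13z.png')
```

```text
(no output)
```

View pics/t13z.png

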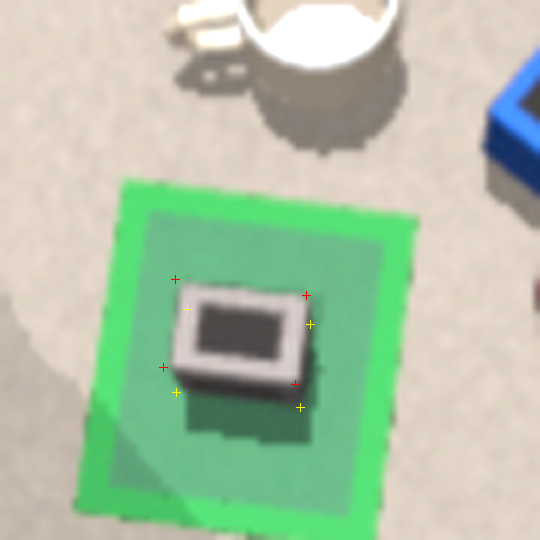

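Run:
```python
from h import *
s=cv2.imread('pics/side0.png');t=cv2.imread('pics/top0.png')
a=cv2.resize(s[262:325,128:228],None,fx=8,fy=8,interpolation=cv2.INTER_CUBIC);a=cv2.convertScaleAbs(a,alpha=1.0,beta=-0)
cv2.imwrite('pics/bs.png',a)
a=cv2.resize(t[165:245,128:203],None,fx=7.5,fy=7.5,interpolation=cv2.INTER_CUBIC)
cv2.imwrite('pics/bt.png',a)
```

```text
(no output)
```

View pics/bs.png

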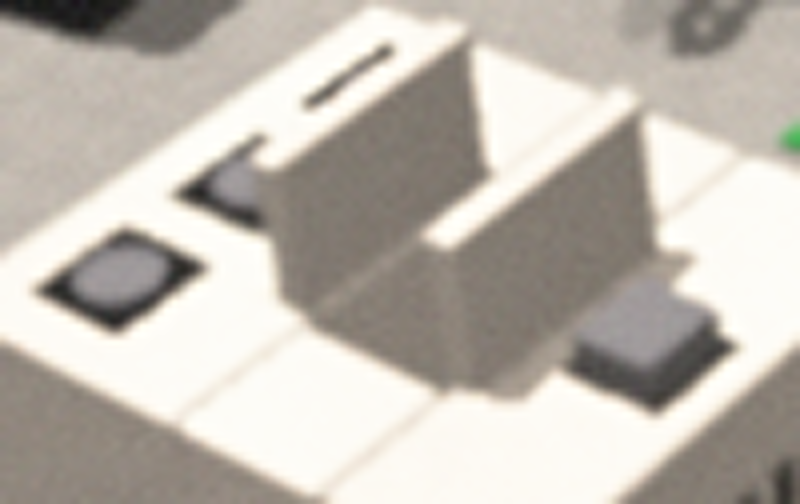

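View pics/bt.png

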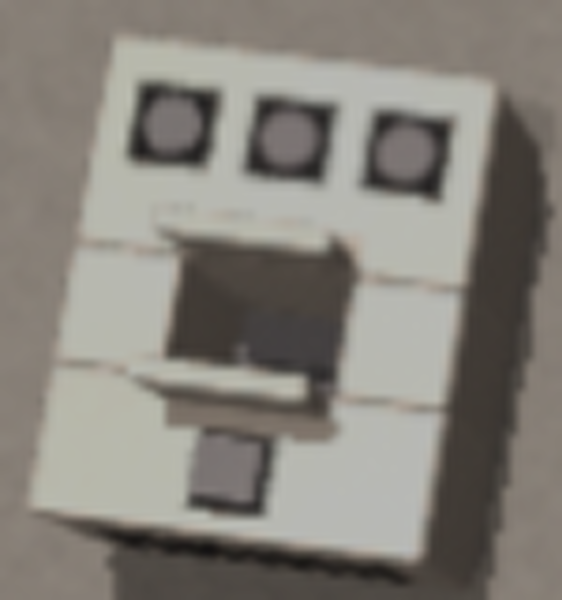

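Run:
```python
from h import *
yaw=np.radians(-7.2);ex=np.array([np.cos(yaw),np.sin(yaw)]);ey=np.array([-ex[1],ex[0]])
S=lambda a,z:onz('side',(np.array(a,float)+.5)/8-.5+[128,262],z)[:,:2]
T=lambda a,z:onz('top',(np.array(a,float)+.5)/7.5-.5+[128,165],z)[:,:2]
tb=S([(575,340),(655,372),(718,322),(640,285)],117);print('side tab',tb.round(1).tolist(),tb.mean(0).round(1),'bay',(tb.mean(0)+56*ex).round(1))
e=S([(310,322),(447,388)],105);d=e[0]-e[1];print('side bay +y corners',e.round(1).tolist(),np.linalg.norm(d),np.degrees(np.arctan2(d[1],d[0])),'bay',(e.mean(0)-33*ey).round(1))
f=S([(275,172),(470,42)],150);print('back fin inner',f.round(1).tolist(),np.linalg.norm(f[0]-f[1]),'bay',(f.mean(0)-23*ex).round(1))
f=S([(455,247),(640,112)],150);print('front fin outer',f.round(1).tolist(),np.linalg.norm(f[0]-f[1]),'bay',(f.mean(0)+32*ex).round(1))
f=S([(425,240),(615,92)],150);print('front fin inner',f.round(1).tolist(),'bay',(f.mean(0)+23*ex).round(1))
tb=T([(195,430),(268,435),(262,508),(190,502)],117);print('top tab',tb.mean(0).round(1),'bay',(tb.mean(0)+56*ex).round(1))
f=T([(135,360),(307,377),(305,399),(147,386)],150);print('top front fin',f.round(1).tolist(),'bay',(f.mean(0)+27.5*ex).round(1))
f=T([(162,207),(330,232)],150);print('top back fin back edge',f.round(1).tolist())
e=T([(113,37),(497,80),(420,563),(30,510)],105);print('top lid',(e.mean(0)-12.5*ex).round(1),e.round(1).tolist())
e=T([(80,243),(465,287),(445,408),(55,365)],105);print('seams',e.mean(0).round(1),e.round(1).tolist(),np.degrees(np.arctan2(e[0]-e[1],1)) if 0 else np.degrees(np.arctan2(*(e[0]-e[1])[::-1]))-90)
```

```text
side tab [[468.8, 304.3], [445.9, 306.4], [442.4, 285.5], [466.3, 281.3]] [455.8 294.4] bay [511.4 287.4]
side bay +y corners [[539.6, 312.7], [495.6, 319.0]] 44.36804178698498 -8.207406545440351 bay [513.5 283.1]
back fin inner [[539.4, 315.0], [528.9, 253.4]] 62.48265761060219 bay [511.3 287.1]
front fin outer [[484.8, 321.0], [475.4, 261.1]] 60.61703420796068 bay [511.9 287. ]
front fin inner [[492.5, 321.7], [485.2, 256.7]] bay [511.7 286.3]
top tab [455. 289.] bay [510.6 282. ]
top front fin [[489.9, 316.2], [483.3, 253.5], [475.3, 253.9], [480.4, 311.4]] bay [509.5 280.3]
top back fin back edge [[546.2, 308.7], [536.4, 246.9]]
top lid [510.1 282.7] [[622.7, 343.0], [604.3, 195.7], [421.2, 219.7], [441.7, 366.0]]
seams [510.7 282.1] [[542.8, 351.8], [524.7, 205.7], [479.0, 211.9], [496.3, 359.1]] -7.043837255549036
```

Request:
carry_out(
  delta_pos=[
    [0.1, 2, -0.1],
    [0.1, 5, -0.1],
    [0.1, 6.8, -0.1],
    [0.1, 7.4, -0.1],
    [0.1, 7.4, -0.1],
  ],
  rotation=[
    [0, -0.08, 0],
    [0, -0.08, 0],
    [0, -0.08, 0],
    [0, -0.08, 0],
    [0, -0.08, 0],
  ],
)

```text
t: 12.93
ee_pos: [454.0, 288.6, 90.1]
orientation: [-1.269, -1.104, 1.113]
ft_force: [-0.9, -0.1, -0.6]
width: 0.4
```

Run:
```python
from h import *
im=ctrl.get_image('side')[:,:,::-1].copy();st()
p=ctrl.get_obs()['ee_pos']+[0,0,34]
ov('side',im,(120,220),(130,100),6,[([p],(0,255,0))],'pics/s14z.png')
```

```text
t 12.98 p [455.  289.2  91.5] jaw 82.26 toolY [-0.002 -0.001 -1.   ] F [-0.3  0.1  0.4] w 0.6 q [ 0.54  0.44  1.88  0.    0.82 -0.89]
```

View pics/s14z.png

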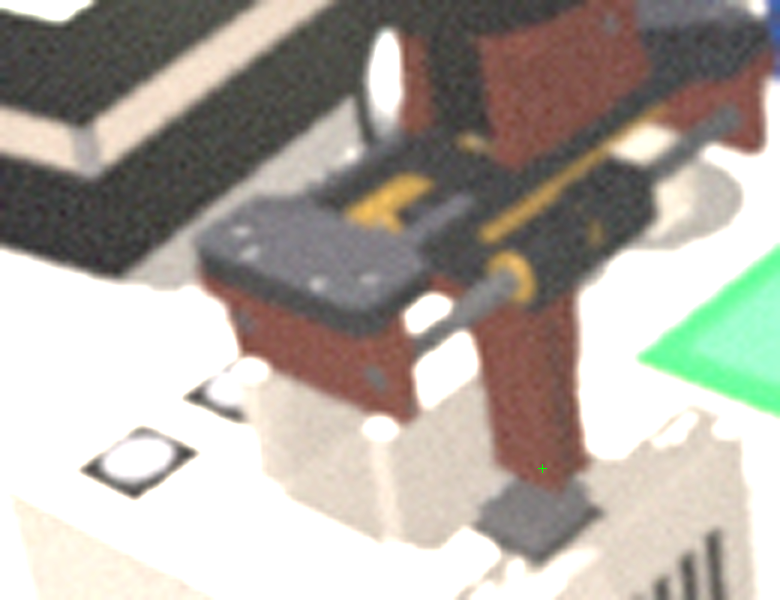

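Request:
carry_out(
  delta_pos=[
    [0, 0.6, 0],
    [0, 1.2, 0],
    [0, 1.6, 0],
    [0, 1.6, 0],
  ],
  rotation=[
    [0, 0, 0],
    [0, 0, 0],
    [0, 0, 0],
    [0, 0, 0],
  ],
)

```text
t: 13.32
ee_pos: [456.7, 290.4, 77.6]
orientation: [-1.27, -1.113, 1.108]
ft_force: [-1.2, -0.3, 7.6]
width: 0.6
```

Request:
carry_out(
  delta_pos=[
    [0, 0.2, 0],
    [0, 0.4, 0],
    [0, 0.5, 0],
    [0, 0.5, 0],
  ],
  rotation=[
    [0, 0, 0],
    [0, 0, 0],
    [0, 0, 0],
    [0, 0, 0],
  ],
)

```text
t: 13.65
ee_pos: [456.7, 290.4, 73.9]
orientation: [-1.27, -1.113, 1.108]
ft_force: [-3.5, -0.3, 13.6]
width: 0.2
```

Request:
carry_out(
  delta_pos=[
    [0, -1, 0],
    [0, -4, 0],
    [0, -8, 0],
    [0, -11, 0],
    [0, -12, 0],
    [0, -12, 0],
  ],
  rotation=[
    [0, 0, 0],
    [0, 0, 0],
    [0, 0, 0],
    [0, 0, 0],
    [0, 0, 0],
    [0, 0, 0],
  ],
  hand=0,
)

```text
t: 14.15
ee_pos: [457.4, 290.8, 194.7]
orientation: [-1.27, -1.116, 1.105]
ft_force: [0.2, 0.5, -1.1]
width: 37.4
```

Run:
```python
from h import *
im=ctrl.get_image('side')[:,:,::-1].copy();st();goal(463.3,23,165,82.5)
cv2.imwrite('pics/side15.png',im)
ov('side',im,(120,220),(130,100),6,[],'pics/s15z.png')
```

```text
t 14.20 p [456.2 290.  192.4] jaw 82.38 toolY [ 0.002  0.001 -1.   ] F [ 1.1  0.9 -0.4] w 41.0 q [ 0.54  0.29  1.82  0.    1.03 -0.89]
d_cm [-26.37, 2.7, -4.24] rot [0.002, -0.002, 0.002] | other [-0.0, 3.14, 0.0] q6 -0.89 rows>=6.4
```

View pics/s15z.png

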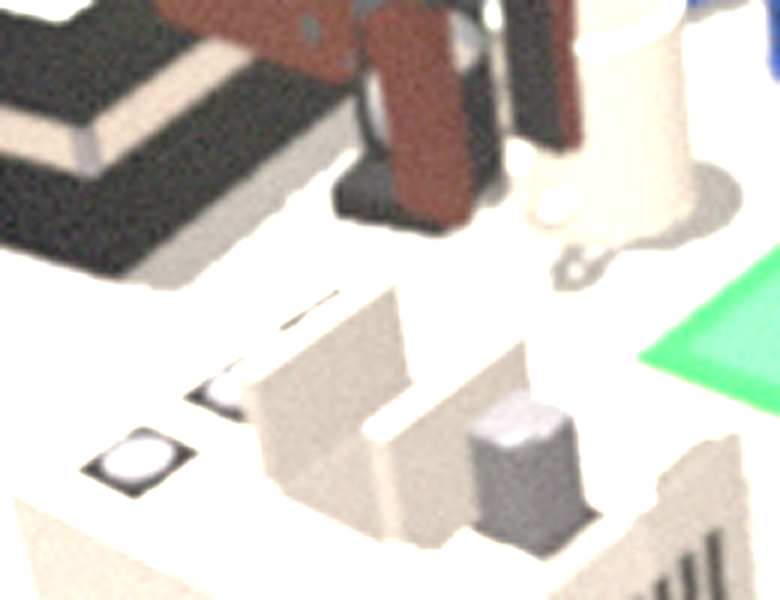

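Request:
carry_out(
  delta_pos=[
    [-2, 0.3, -0.4],
    [-5.5, 0.8, -1],
    [-9.5, 1.3, -1.6],
    [-13.5, 1.8, -2.2],
    [-17.5, 2.3, -3],
    [-21.5, 2.5, -3.6],
    [-25, 2.5, -4.1],
    [-26.3, 2.5, -4.2],
    [-26.4, 2.5, -4.2],
    [-26.4, 2.5, -4.2],
    [-26.4, 2.5, -4.2],
  ],
  rotation=[
    [0, 0, 0],
    [0, 0, 0],
    [0, 0, 0],
    [0, 0, 0],
    [0, 0, 0],
    [0, 0, 0],
    [0, 0, 0],
    [0, 0, 0],
    [0, 0, 0],
    [0, 0, 0],
    [0, 0, 0],
  ],
  hand=0,
)

```text
t: 15.12
ee_pos: [461.6, 23.0, 165.4]
orientation: [-1.268, -1.109, 1.112]
ft_force: [0.3, 0.2, -0.5]
width: 87.6
```

Run:
```python
from h import *
im=ctrl.get_image('side')[:,:,::-1].copy();st();goal(463.3,22,70,82.4)
p=ctrl.get_obs()['ee_pos']
ov('side',im,(210,150),(130,130),6,[([p+[0,0,34]],(0,255,0))],'pics/s16z.png')
```

```text
t 15.17 p [461.8  23.4 165.7] jaw 82.44 toolY [-0.001  0.    -1.   ] F [ 1.  -0.2 -0.4] w 87.3 q [ 0.02  0.22  2.    0.    0.93 -1.41]
d_cm [-0.11, 9.57, -0.18] rot [-0.001, 0.001, -0.0] | other [-0.0, -3.14, 0.0] q6 -1.41 rows>=2.3
```

View pics/s16z.png

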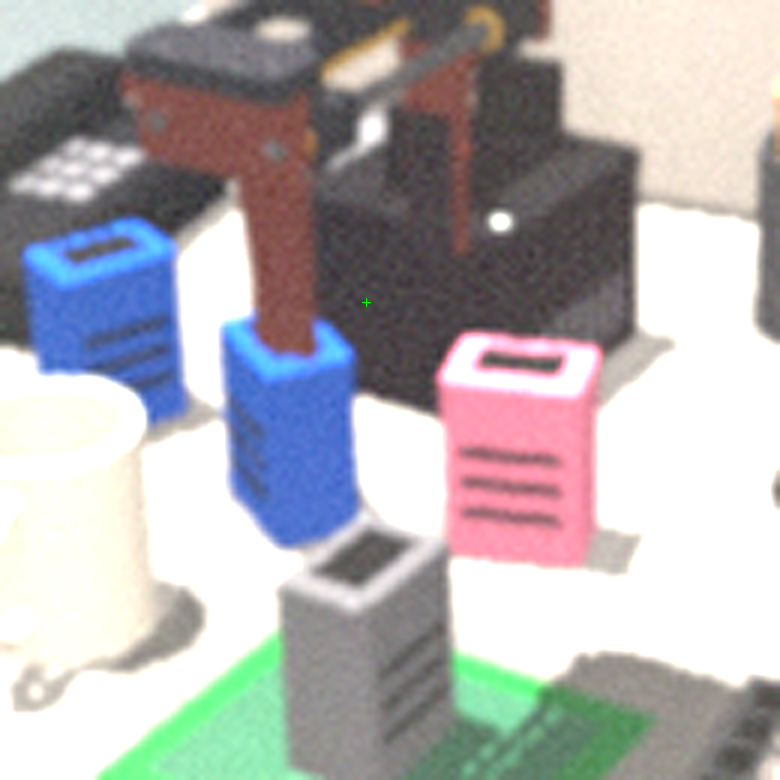

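Request:
carry_out(
  delta_pos=[
    [-0.1, 3, -0.1],
    [-0.1, 6.5, -0.1],
    [-0.1, 8.7, -0.1],
    [-0.1, 9.2, -0.1],
    [-0.1, 9.2, -0.1],
    [-0.1, 9.2, -0.1],
  ],
  rotation=[
    [0, 0, 0],
    [0, 0, 0],
    [0, 0, 0],
    [0, 0, 0],
    [0, 0, 0],
    [0, 0, 0],
  ],
)

```text
t: 15.67
ee_pos: [463.6, 22.1, 74.9]
orientation: [-1.269, -1.112, 1.112]
ft_force: [-0.6, -0.0, 0.3]
width: 87.7
```

Run:
```python
from h import *
im=ctrl.get_image('side')[:,:,::-1].copy();st();goal(463.3,22,26,82.4)
p=ctrl.get_obs()['ee_pos']
ov('side',im,(210,180),(130,130),6,[([p+[0,0,34]],(0,255,0))],'pics/s17z.png')
```

```text
t 15.72 p [464.2  21.9  75.5] jaw 82.45 toolY [ 0.002  0.    -1.   ] F [ 0.2  0.7 -0. ] w 87.8 q [ 0.02  0.37  2.06  0.    0.71 -1.42]
d_cm [-0.0, 4.95, 0.1] rot [0.002, 0.001, 0.0] | other [0.0, -3.14, -0.0] q6 -1.42 rows>=1.2
```

View pics/s17z.png

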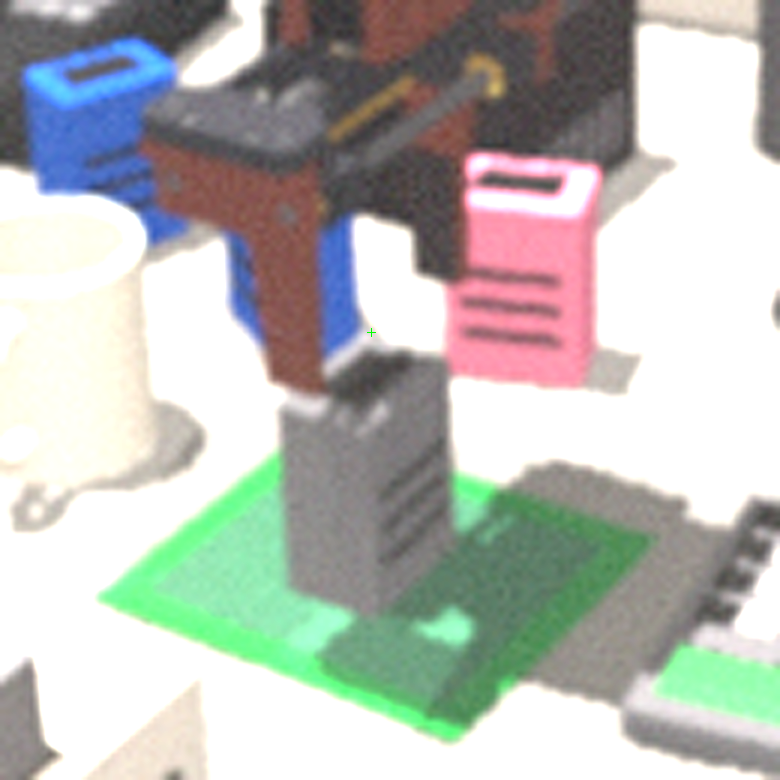

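Request:
carry_out(
  delta_pos=[
    [-0.2, 1.5, 0],
    [-0.2, 3.5, 0],
    [-0.2, 4.6, 0],
    [-0.2, 4.9, 0],
    [-0.2, 4.9, 0],
    [-0.2, 4.9, 0],
  ],
  rotation=[
    [0, 0, 0],
    [0, 0, 0],
    [0, 0, 0],
    [0, 0, 0],
    [0, 0, 0],
    [0, 0, 0],
  ],
)

```text
t: 16.22
ee_pos: [463.9, 19.4, 26.6]
orientation: [-1.27, -1.112, 1.11]
ft_force: [-0.6, 0.2, 0.6]
width: 87.7
```

Request:
carry_out(
  delta_pos=[
    [0, 0, 0],
    [0, 0, 0],
    [0, 0, 0],
    [0, 0, 0],
    [0, 0, 0],
    [0, 0, 0],
    [0, 0, 0],
    [0, 0, 0],
  ],
  rotation=[
    [0, 0, 0],
    [0, 0, 0],
    [0, 0, 0],
    [0, 0, 0],
    [0, 0, 0],
    [0, 0, 0],
    [0, 0, 0],
    [0, 0, 0],
  ],
  hand=255,
)

```text
t: 16.88
ee_pos: [463.4, 19.5, 25.9]
orientation: [-1.27, -1.112, 1.11]
ft_force: [-0.7, 2.4, 7.1]
width: 61.8
```

Run:
```python
from h import *
im=ctrl.get_image('side')[:,:,::-1].copy();st()
p=ctrl.get_obs()['ee_pos']
y=np.radians(-7.56)
ov('side',im,(210,180),(130,130),6,[([p+[0,0,34]],(0,255,0)),(box(p[:2],y,(-21,21),(-31,31),90),(0,0,255)),(box(p[:2],y,(-21,21),(-31,31),0),(0,0,255))],'pics/s18z.png')
```

```text
t 16.93 p [463.4  19.5  25.9] jaw 82.39 toolY [ 0.001  0.    -1.   ] F [-1.1  2.2  7.1] w 61.8 q [ 0.02  0.47  2.08  0.    0.6  -1.42]
```

View pics/s18z.png

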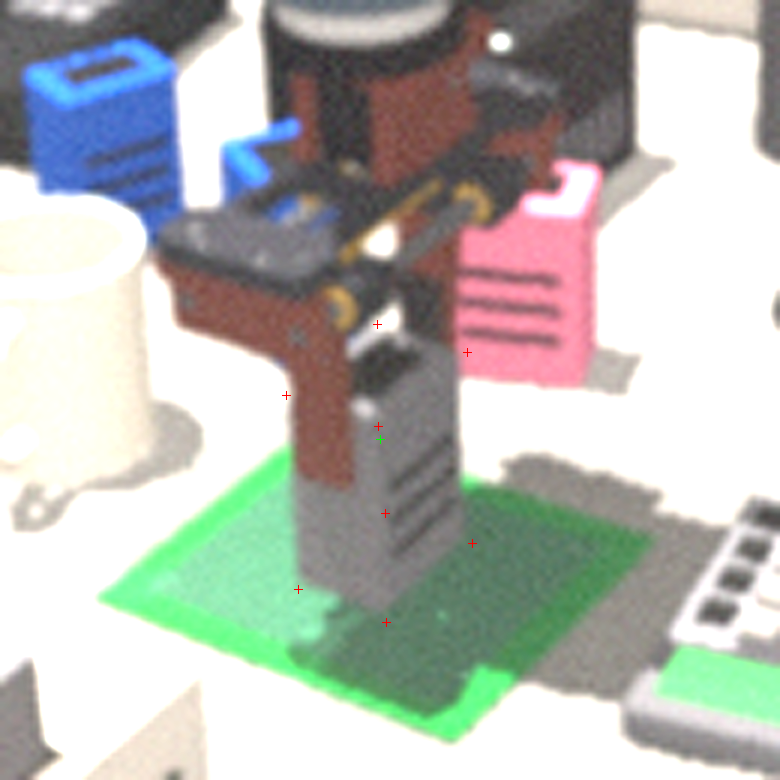

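Request:
carry_out(
  delta_pos=[
    [0, -1, 0],
    [0, -4, 0],
    [0, -8, 0],
    [0, -12, 0],
    [0, -15, 0],
    [0, -16.5, 0],
    [0, -17, 0],
    [0, -17, 0],
  ],
  rotation=[
    [0, 0, 0],
    [0, 0, 0],
    [0, 0, 0],
    [0, 0, 0],
    [0, 0, 0],
    [0, 0, 0],
    [0, 0, 0],
    [0, 0, 0],
  ],
)

```text
t: 17.6
ee_pos: [463.2, 19.2, 196.7]
orientation: [-1.271, -1.112, 1.11]
ft_force: [-1.3, 0.3, -2.5]
width: 61.9
```

Run:
```python
from h import *
st();goal(510.5,283,196,82.8)
```

```text
t 17.60 p [463.2  19.2 196.7] jaw 82.39 toolY [ 0.002 -0.    -1.   ] F [-1.3  0.3 -2.5] w 61.9 q [ 0.02  0.17  1.97 -0.    1.   -1.42]
d_cm [26.77, 0.08, -1.19] rot [0.002, -0.007, 0.0] | other [-0.0, 3.13, 0.0] q6 -1.42 rows>=6.4
```

Request:
carry_out(
  delta_pos=[
    [1.5, 0, -0.1],
    [4.5, 0, -0.2],
    [8, 0, -0.4],
    [11.5, 0, -0.5],
    [15, 0, -0.7],
    [18.5, 0, -0.8],
    [22, 0, -1],
    [25, 0, -1.1],
    [26.5, 0, -1.2],
    [26.8, 0, -1.2],
    [26.8, 0, -1.2],
    [26.8, 0, -1.2],
  ],
  rotation=[
    [0, 0, 0],
    [0, 0, 0],
    [0, 0, 0],
    [0, 0, 0],
    [0, 0, 0],
    [0, 0, 0],
    [0, -0.01, 0],
    [0, -0.01, 0],
    [0, -0.01, 0],
    [0, -0.01, 0],
    [0, -0.01, 0],
    [0, -0.01, 0],
  ],
)

```text
t: 18.6
ee_pos: [509.3, 282.0, 194.2]
orientation: [-1.265, -1.116, 1.121]
ft_force: [-0.8, -0.3, -1.9]
width: 61.9
```

Run:
```python
from h import *
im=ctrl.get_image('side')[:,:,::-1].copy();st()
p=ctrl.get_obs()['ee_pos'];cv2.imwrite('pics/side19.png',im)
y=np.radians(-7.1);b=p[2]-26
S=7;o=(128,215);a=cv2.resize(im[o[1]:o[1]+85,o[0]:o[0]+110],None,fx=S,fy=S,interpolation=cv2.INTER_CUBIC)
for P,col in ((box(p[:2],y,(-21,21),(-31,31),b),(0,0,255)),(box(p[:2],y,(-32,-23,23,32),(-33,33),150),(0,255,0))):
    for u in proj('side',P): cv2.drawMarker(a,tuple(((u-o+.5)*S).astype(int)),col,cv2.MARKER_CROSS,11,1)
cv2.imwrite('pics/s19z.png',a);print(b)
```

```text
t 18.65 p [509.5 281.8 194.6] jaw 82.92 toolY [-0.002 -0.001 -1.   ] F [-1.  -0.4 -2.8] w 61.7 q [ 0.48  0.35  1.72 -0.    1.07 -0.96]
168.56649867334417
```

View pics/s19z.png

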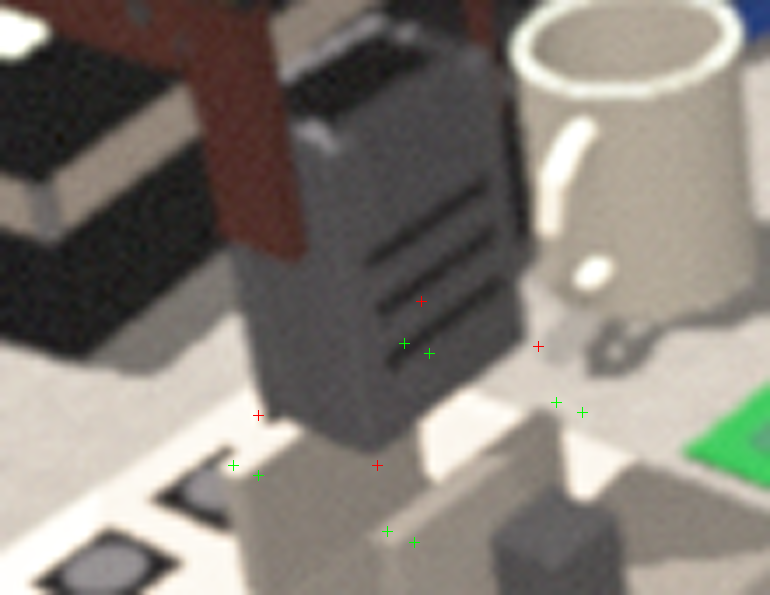

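Run:
```python
from h import *
im=cv2.imread('pics/side19.png').astype(np.float32)
a=cv2.resize(im[268:310,155:228],None,fx=10.9,fy=10.9,interpolation=cv2.INTER_CUBIC)
a=np.clip((a-90)*1.6,0,255).astype(np.uint8);cv2.imwrite('pics/f19.png',a)
```

```text
(no output)
```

View pics/f19.png

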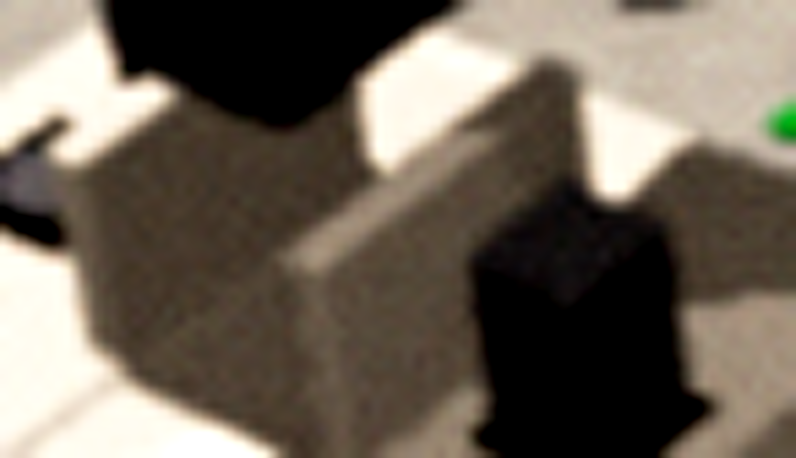

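Run:
```python
from h import *
yaw=np.radians(-7.1);ex=np.array([np.cos(yaw),np.sin(yaw)])
S=lambda a,z:onz('side',(np.array(a,float)+.5)/10.9-.5+[155,268],z)[:,:2]
f=S([(288,258),(315,272),(578,80),(548,58)],150);print(f.round(1).tolist(),(f.mean(0)+27.5*ex).round(1))
t=S([(475,265),(570,305),(665,235),(570,190)],145);print(t.round(1).tolist(),(t.mean(0)+56*ex).round(1))
b=lambda a,z:onz('side',(np.array(a,float)+.5)/7-.5+[128,215],z)[:,:2]
m=b([(270,418),(523,345)],168.6);print('module',m.round(1),m.mean(0).round(1))
m=b([(372,450)],168.6);print('near',m.round(1))
```

```text
[[492.6, 320.6], [486.4, 321.9], [476.5, 259.3], [484.9, 255.9]] [512.4 286. ]
[[467.7, 304.4], [447.5, 306.9], [443.4, 284.8], [464.7, 280.7]] [511.4 287.3]
module [[530.5 309.7]
 [488.8 254.9]] [509.6 282.3]
near [[497.6 310.3]]
```

Run:
```python
from h import *
st();goal(511.5,285,180,82.9)
```

```text
t 18.65 p [509.5 281.8 194.6] jaw 82.92 toolY [-0.002 -0.001 -1.   ] F [-1.  -0.4 -2.8] w 61.7 q [ 0.48  0.35  1.72 -0.    1.07 -0.96]
d_cm [0.35, 1.46, -0.16] rot [-0.002, 0.0, -0.002] | other [-0.0, -3.14, 0.0] q6 -0.96 rows>=0.4
```

Request:
carry_out(
  delta_pos=[
    [0.2, 0.6, -0.1],
    [0.3, 1.2, -0.1],
    [0.3, 1.4, -0.1],
    [0.3, 1.4, -0.1],
    [0.3, 1.4, -0.1],
    [0.3, 1.4, -0.1],
  ],
  rotation=[
    [0, 0, 0],
    [0, 0, 0],
    [0, 0, 0],
    [0, 0, 0],
    [0, 0, 0],
    [0, 0, 0],
  ],
)

```text
t: 19.15
ee_pos: [511.7, 286.2, 181.6]
orientation: [-1.265, -1.118, 1.118]
ft_force: [0.6, 0.3, -2.3]
width: 62.0
```

Run:
```python
from h import *
im=ctrl.get_image('side')[:,:,::-1].copy();st()
cv2.imwrite('pics/side20.png',im)
a=cv2.resize(im[225:310,145:235],None,fx=7,fy=7,interpolation=cv2.INTER_CUBIC).astype(np.float32)
cv2.imwrite('pics/s20z.png',np.clip((a-30)*1.3,0,255))
```

```text
t 19.20 p [511.7 286.2 181.7] jaw 82.96 toolY [ 0.  0. -1.] F [ 0.1 -0.4 -2.5] w 62.2 q [ 0.49  0.37  1.72 -0.    1.04 -0.96][ WARN:0@2.395] global loadsave.cpp:1063 imwrite_ Unsupported depth image for selected encoder is fallbacked to CV_8U.
```

View pics/s20z.png

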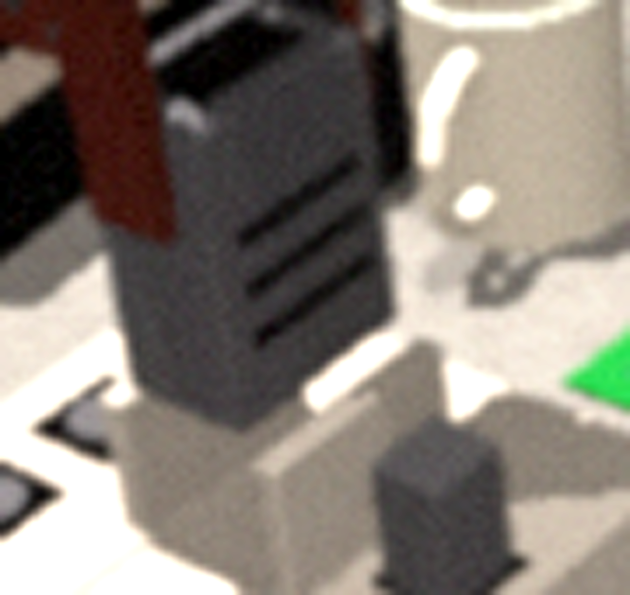

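Run:
```python
from h import *
st();goal(510.8,285.3,166,82.9)
```

```text
t 19.20 p [511.7 286.2 181.7] jaw 82.96 toolY [ 0.  0. -1.] F [ 0.1 -0.4 -2.5] w 62.2 q [ 0.49  0.37  1.72 -0.    1.04 -0.96]
d_cm [-0.1, 1.57, 0.08] rot [0.0, 0.001, 0.0] | other [0.0, -3.14, -0.0] q6 -0.96 rows>=0.4
```

Request:
carry_out(
  delta_pos=[
    [-0.1, 0, 0.1],
    [-0.1, 0.2, 0.1],
    [-0.1, 0.5, 0.1],
    [-0.1, 0.8, 0.1],
    [-0.1, 0.9, 0.1],
    [-0.1, 0.9, 0.1],
  ],
  rotation=[
    [0, 0, 0],
    [0, 0, 0],
    [0, 0, 0],
    [0, 0, 0],
    [0, 0, 0],
    [0, 0, 0],
  ],
)

```text
t: 19.7
ee_pos: [510.3, 285.3, 172.0]
orientation: [-1.265, -1.118, 1.119]
ft_force: [0.4, -0.2, -1.2]
width: 61.7
```

Request:
carry_out(
  delta_pos=[
    [0, 0.2, 0],
    [0, 0.5, 0],
    [0, 0.7, 0],
    [0, 0.7, 0],
  ],
  rotation=[
    [0, 0, 0],
    [0, 0, 0],
    [0, 0, 0],
    [0, 0, 0],
  ],
)

```text
t: 20.03
ee_pos: [510.4, 285.2, 164.9]
orientation: [-1.265, -1.118, 1.119]
ft_force: [-0.0, 0.5, -2.1]
width: 62.0
```

Run:
```python
from h import *
st()
im=ctrl.get_image('side')[:,:,::-1].copy();st()
a=cv2.resize(im[225:310,145:235],None,fx=7,fy=7,interpolation=cv2.INTER_CUBIC).astype(np.float32)
cv2.imwrite('pics/s21z.png',np.clip((a-30)*1.3,0,255).astype(np.uint8))
```

```text
t 20.03 p [510.4 285.2 164.9] jaw 82.96 toolY [-0. -0. -1.] F [-0.   0.5 -2.1] w 62.0 q [ 0.49  0.39  1.74 -0.    1.01 -0.96]
t 20.08 p [510.4 285.3 165.2] jaw 82.97 toolY [-0. -0. -1.] F [ 0.4 -0.3 -1.9] w 61.9 q [ 0.49  0.39  1.74 -0.    1.01 -0.96]
```

View pics/s21z.png

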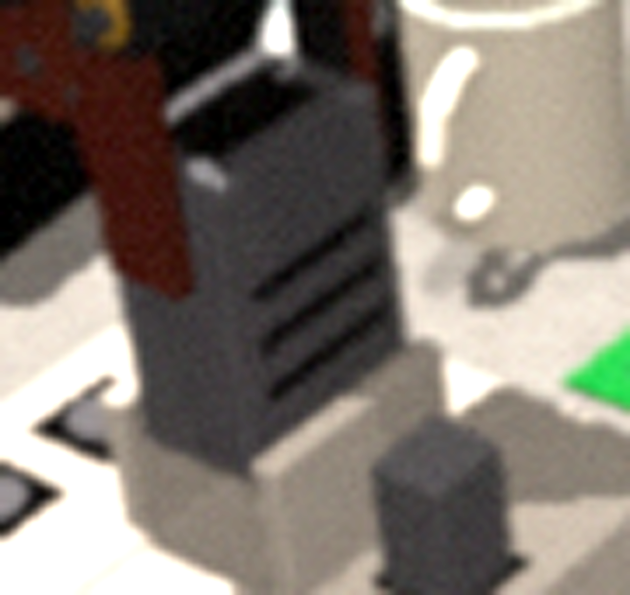

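Request:
carry_out(
  delta_pos=[
    [0, 0.6, 0],
    [0, 1.4, 0],
    [0, 2.2, 0],
    [0, 2.7, 0],
    [0, 2.8, 0],
    [0, 2.8, 0],
  ],
  rotation=[
    [0, 0, 0],
    [0, 0, 0],
    [0, 0, 0],
    [0, 0, 0],
    [0, 0, 0],
    [0, 0, 0],
  ],
)

```text
t: 20.58
ee_pos: [510.3, 285.1, 136.7]
orientation: [-1.265, -1.117, 1.119]
ft_force: [-0.5, 0.2, -1.7]
width: 62.0
```

Run:
```python
from h import *
st()
im=ctrl.get_image('side')[:,:,::-1].copy();st()
a=cv2.resize(im[225:310,145:235],None,fx=7,fy=7,interpolation=cv2.INTER_CUBIC).astype(np.float32)
cv2.imwrite('pics/s22z.png',np.clip((a-30)*1.3,0,255).astype(np.uint8))
```

```text
t 20.58 p [510.3 285.1 136.7] jaw 82.96 toolY [-0.001 -0.001 -1.   ] F [-0.5  0.2 -1.7] w 62.0 q [ 0.49  0.43  1.76 -0.    0.95 -0.96]
t 20.63 p [510.3 285.3 137.1] jaw 82.96 toolY [-0.001 -0.    -1.   ] F [ 1.1 -0.3 -3.1] w 62.0 q [ 0.49  0.43  1.76  0.    0.96 -0.96]
```

View pics/s22z.png

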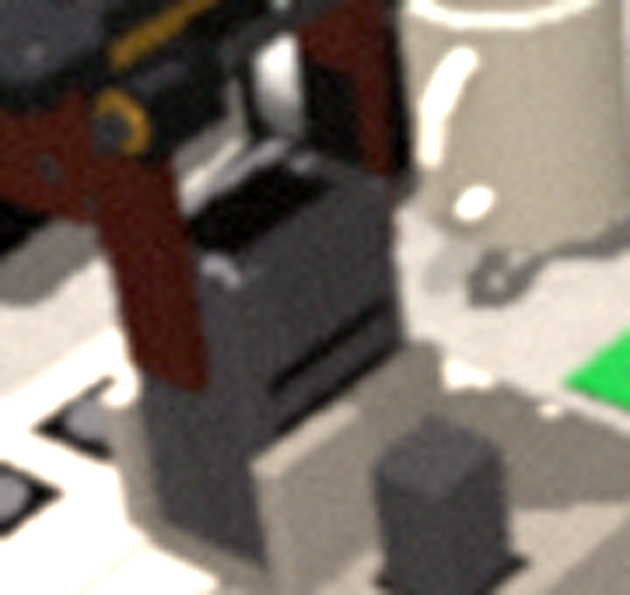

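Request:
carry_out(
  delta_pos=[
    [0, 0.3, 0],
    [0, 0.6, 0],
    [0, 0.9, 0],
    [0, 1.0, 0],
    [0, 1.0, 0],
  ],
  rotation=[
    [0, 0, 0],
    [0, 0, 0],
    [0, 0, 0],
    [0, 0, 0],
    [0, 0, 0],
  ],
)

```text
t: 21.05
ee_pos: [510.4, 285.3, 127.1]
orientation: [-1.265, -1.118, 1.119]
ft_force: [-0.1, 0.4, -2.0]
width: 61.7
```

Request:
carry_out(
  delta_pos=[
    [0, 0.5, 0],
    [0, 1, 0],
    [0, 1.5, 0],
    [0, 2, 0],
    [0, 2, 0],
  ],
  rotation=[
    [0, 0, 0],
    [0, 0, 0],
    [0, 0, 0],
    [0, 0, 0],
    [0, 0, 0],
  ],
)

```text
t: 21.47
ee_pos: [510.3, 285.1, 106.3]
orientation: [-1.265, -1.117, 1.119]
ft_force: [0.2, 0.3, -2.2]
width: 61.7
```

Request:
carry_out(
  delta_pos=[
    [0, 0.5, 0],
    [0, 1, 0],
    [0, 1.5, 0],
    [0, 2, 0],
    [0, 2.4, 0],
    [0, 2.6, 0],
    [0, 2.6, 0],
  ],
  rotation=[
    [0, 0, 0],
    [0, 0, 0],
    [0, 0, 0],
    [0, 0, 0],
    [0, 0, 0],
    [0, 0, 0],
    [0, 0, 0],
  ],
)

```text
t: 22.05
ee_pos: [510.3, 285.2, 80.9]
orientation: [-1.265, -1.118, 1.119]
ft_force: [-0.2, -0.3, -2.8]
width: 62.1
```

Request:
carry_out(
  delta_pos=[
    [0, 0.2, 0],
    [0, 0.4, 0],
    [0, 0.6, 0],
    [0, 0.6, 0],
    [0, 0.6, 0],
  ],
  rotation=[
    [0, 0, 0],
    [0, 0, 0],
    [0, 0, 0],
    [0, 0, 0],
    [0, 0, 0],
  ],
)

```text
t: 22.47
ee_pos: [510.4, 285.3, 75.4]
orientation: [-1.265, -1.118, 1.118]
ft_force: [0.8, 0.3, -2.1]
width: 61.9
```

Request:
carry_out(
  delta_pos=[
    [0, 0.1, 0],
    [0, 0.2, 0],
    [0, 0.2, 0],
  ],
  rotation=[
    [0, 0, 0],
    [0, 0, 0],
    [0, 0, 0],
  ],
)

```text
t: 22.72
ee_pos: [510.6, 285.5, 73.7]
orientation: [-1.265, -1.118, 1.118]
ft_force: [-0.3, -0.4, 1.7]
width: 61.7
```

Request:
carry_out(
  delta_pos=[
    [0, 0, 0],
    [0, 0, 0],
    [0, 0, 0],
    [0, 0, 0],
    [0, 0, 0],
    [0, 0, 0],
    [0, 0, 0],
    [0, 0, 0],
  ],
  rotation=[
    [0, 0, 0],
    [0, 0, 0],
    [0, 0, 0],
    [0, 0, 0],
    [0, 0, 0],
    [0, 0, 0],
    [0, 0, 0],
    [0, 0, 0],
  ],
  hand=0,
)

```text
t: 23.38
ee_pos: [510.5, 285.4, 73.5]
orientation: [-1.265, -1.118, 1.118]
ft_force: [0.2, -0.1, 1.0]
width: 88.0
```

Request:
carry_out(
  delta_pos=[
    [0, -0.5, 0],
    [0, -2, 0],
    [0, -4, 0],
    [0, -6, 0],
    [0, -7, 0],
    [0, -7, 0],
  ],
  rotation=[
    [0, 0, 0],
    [0, 0, 0],
    [0, 0, 0],
    [0, 0, 0],
    [0, 0, 0],
    [0, 0, 0],
  ],
)

```text
t: 23.88
ee_pos: [512.1, 286.2, 146.1]
orientation: [-1.266, -1.122, 1.115]
ft_force: [0.8, 0.2, -0.8]
width: 88.3
```

Run:
```python
from h import *
im=ctrl.get_image('side')[:,:,::-1].copy();st()
a=cv2.resize(im[215:320,125:235],None,fx=6.5,fy=6.5,interpolation=cv2.INTER_CUBIC).astype(np.float32)
cv2.imwrite('pics/s23z.png',np.clip((a-30)*1.3,0,255).astype(np.uint8))
```

```text
t 23.93 p [511.2 285.7 144.6] jaw 82.96 toolY [ 0.002  0.001 -1.   ] F [ 0.3  0.8 -0.9] w 87.8 q [ 0.49  0.42  1.75 -0.    0.97 -0.96]
```

View pics/s23z.png

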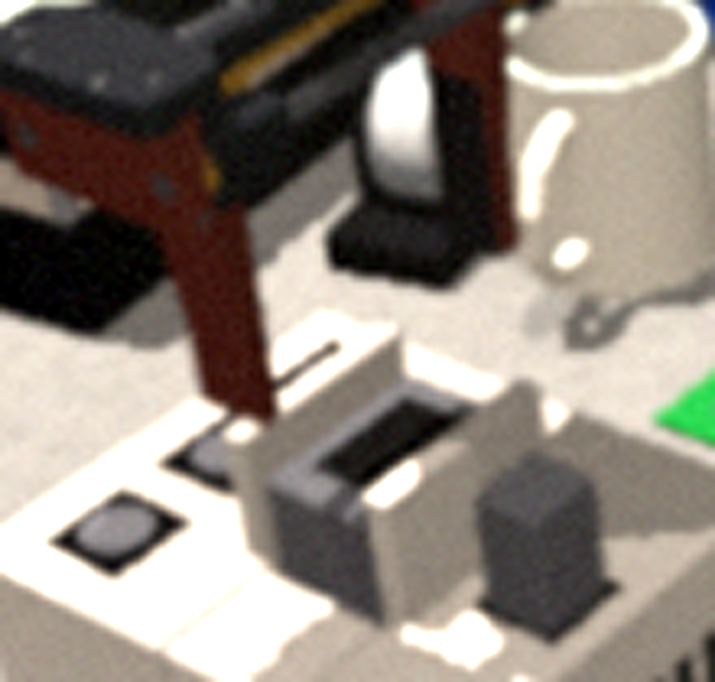

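Request:
carry_out(
  delta_pos=[
    [0, 0, 0.1],
    [0, 0, 0.1],
    [0, 0, 0.1],
    [0, 0, 0.1],
    [0, 0, 0.1],
    [0, 0, 0.1],
    [0, 0, 0.1],
    [0, 0, 0.1],
    [0, 1, 0.1],
    [0, 2, 0.1],
    [0, 3, 0.1],
    [0, 3, 0.1],
  ],
  rotation=[
    [0, 0, 0],
    [0, 0, 0],
    [0, 0, 0],
    [0, 0, 0],
    [0, 0, 0],
    [0, 0, 0],
    [0, 0, 0],
    [0, 0, 0],
    [0, 0, 0],
    [0, 0, 0],
    [0, 0, 0],
    [0, 0, 0],
  ],
  hand=255,
)

```text
t: 24.93
ee_pos: [507.8, 284.6, 110.6]
orientation: [-1.264, -1.114, 1.122]
ft_force: [0.2, -0.5, 0.5]
width: 11.2
```

Request:
carry_out(
  delta_pos=[
    [0, 0.5, 0],
    [0, 1, 0],
    [0, 1.5, 0],
    [0, 2, 0],
    [0, 2.5, 0],
    [0, 3, 0],
    [0, 3.5, 0],
    [0, 3.8, 0],
    [0, 4, 0],
    [0, 4, 0],
  ],
  rotation=[
    [0, 0, 0],
    [0, 0, 0],
    [0, 0, 0],
    [0, 0, 0],
    [0, 0, 0],
    [0, 0, 0],
    [0, 0, 0],
    [0, 0, 0],
    [0, 0, 0],
    [0, 0, 0],
  ],
)

```text
t: 25.77
ee_pos: [509.7, 285.6, 73.2]
orientation: [-1.265, -1.119, 1.118]
ft_force: [-0.2, 0.2, 3.7]
width: 0.4
```

Request:
carry_out(
  delta_pos=[
    [0, 0.3, 0],
    [0, 0.6, 0],
    [0, 0.8, 0],
    [0, 0.9, 0],
    [0, 0.9, 0],
  ],
  rotation=[
    [0, 0, 0],
    [0, 0, 0],
    [0, 0, 0],
    [0, 0, 0],
    [0, 0, 0],
  ],
)

```text
t: 26.18
ee_pos: [510.1, 285.8, 66.1]
orientation: [-1.265, -1.119, 1.117]
ft_force: [-4.1, -1.2, 17.1]
width: 0.2
```

Seventeen newtons at the end stop. I'll release slowly and check.

Request:
carry_out(
  delta_pos=[
    [0, -0.5, 0],
    [0, -1, 0],
    [0, -1.5, 0],
    [0, -3, 0],
    [0, -6, 0],
    [0, -10, 0],
    [0, -13, 0],
    [0, -13, 0],
    [0, -13, 0],
  ],
  rotation=[
    [0, 0, 0],
    [0, 0, 0],
    [0, 0, 0],
    [0, 0, 0],
    [0, 0, 0],
    [0, 0, 0],
    [0, 0, 0],
    [0, 0, 0],
    [0, 0, 0],
  ],
)

```text
t: 26.93
ee_pos: [510.4, 285.9, 196.2]
orientation: [-1.266, -1.121, 1.116]
ft_force: [-0.2, -0.1, -0.4]
width: 0.2
```

Run:
```python
from h import *
im=ctrl.get_image('side')[:,:,::-1].copy();st()
cv2.imwrite('pics/side24.png',im)
a=cv2.resize(im[215:320,125:235],None,fx=6.5,fy=6.5,interpolation=cv2.INTER_CUBIC).astype(np.float32)
cv2.imwrite('pics/s24z.png',np.clip((a-30)*1.3,0,255).astype(np.uint8))
```

```text
t 26.98 p [509.2 285.3 194.4] jaw 82.97 toolY [ 0. -0. -1.] F [-2.2 -0.5 -0.9] w 0.4 q [ 0.49  0.36  1.72 -0.    1.07 -0.96]
```

View pics/s24z.png

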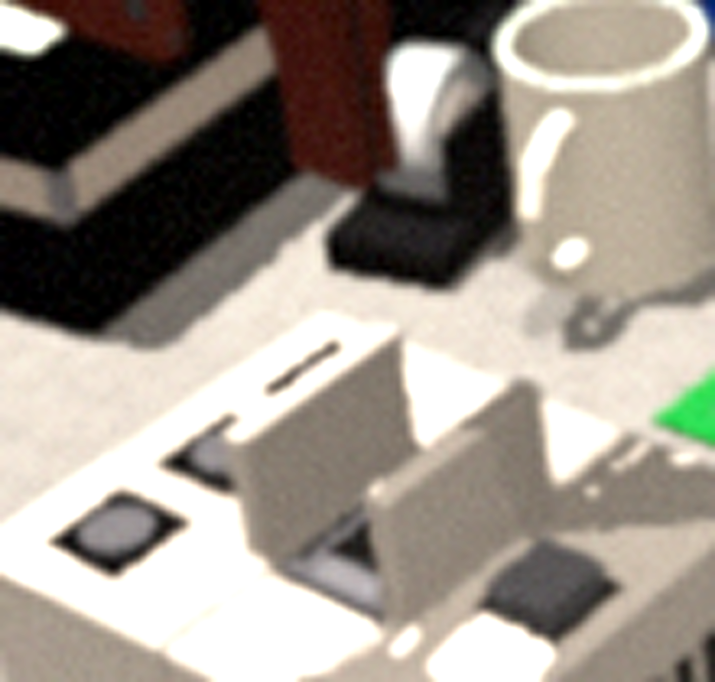

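Run:
```python
from h import *
a=cv2.imread('pics/side0.png').astype(int);b=cv2.imread('pics/side24.png').astype(int)
for n,(x0,y0,x1,y1) in dict(mug=(200,212,238,262),pen=(335,165,362,208),tape=(178,218,202,256)).items(): print(n,np.abs(a-b)[y0:y1,x0:x1].mean().round(1))
print(ctrl.close_job()); st()
```

```text
mug 14.9
pen 10.3
tape 14.6
the job is handed in; nothing more can be done
None
the job is handed in; nothing more can be done
```

The battery module is now locked down in the backup unit's bay, and I have handed the job in. The interface gave no verdict, so this rests on my own checks.

- **Charger:** I pressed the module to its end stop (about 28 N); it popped up. I lifted it out by its broad faces and stood it on the green mat.
- **Mat and tab:** With the module standing free on the mat, I pressed the backup's eject tab to its end stop (about 14 N), and the side picture showed the tray up. I did this after releasing the module, not first as the task text lists it.
- **Bay:** I took the module again by its narrow sides and lowered it into the bay with no side contact felt. I let go once it rested on the raised tray, then pressed it to the end stop (about 17 N) and withdrew.

**Last checks:** The last side picture shows the eject tab low and the module's top just above the rim between the fins. The gripper was clear by then, and time was about 27 s of 70 s.

**What disagreed:**
- The fingertips sit about 34 mm higher than the reported TCP. This matched in pictures and in contact at the charger, and contact at the tab gave about 33 mm. I corrected for it throughout.
- The two cameras differed by 4–5 mm on the bay's y position. I aimed between them and felt for contact on the way in.
- My final pixel comparison of the mug, pen cup and tape dispenser proved nothing either way: differences of 10–15 grey levels, not separated from noise or shadow. I saw no movement of the mug or tape dispenser in the last picture, and I felt no contact with any of the three.

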